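# Draw the retaining ring off a peristaltic pump spindle with a hooked pick

## Robot

A 6-joint arm with a two-finger parallel gripper is mounted at the origin on the work surface. World frame = base frame: x ahead of the robot, y to its left, z up, the work surface at z = 0. Lengths are in m, angles in degrees, forces in N, time in s.
With the tool pointing down it reaches from about 0.25 to 0.725 m from the base axis. Payload 9.7 kg.
Tool frame: the origin (TCP) lies on the centre line of the jaws, within the pads' length; the fingertips stand 19 mm ahead of it and the grasp point (between the pads) is the TCP (bot.tcp_to_tips is the z of the fingertips in the tool frame, in m); z points along the fingers, y is the line along which they close (so a half turn about z gives the same grasp; the last joint's range is limited). The gripper opens to 85 mm and grips with 20 to 120 N. Pads are 22 mm wide; open, the fingers measure 114 mm over their backs; the gripper's body (76 mm by 85 mm) begins 54 mm behind the grasp point. The pads swing forward as they close: fully open they stand 13 mm farther back than shut.
Start: joints at [66.463, 4.979, 10.078, 95.1, 0, 90], TCP at [0.22, 0.504, 0.25] pointing down, gripper open.
Joint ranges: [-179.16, 179.16], [-48.56, 103.87], [-65.8, 70.77], [-126.05, 130.52], [-82.76, 87.17], [-180, 180]. Speed limits (degrees/s): [127.2, 127.2, 147.25, 180, 180, 180].

## Interface

Orientations are given as [roll, pitch, yaw] about the fixed x, y, z axes, in that order (R = Rz(yaw) Ry(pitch) Rx(roll)).
In Python, from workcell import bot gives the robot as it stands. The module is installed in compiled form; this text tells all that it offers.
- The arm moves only by the tool play_rows, never from a script. Its argument "increments" is a list of rows, each an object with "slide": the shift along the tool's x, y, z in mm, a list of three; "angular": the turn, a rotation vector about the tool's x, y, z in degrees, a list of three; "claw": the opening, from -1 (shut) to 1 (fully open). In form: [{"slide": [x, y, z], "angular": [rx, ry, rz], "claw": claw}, ...]. A call has 1 to 8 rows; each row shifts and turns the commanded pose from where the row before left it, along the tool's axes as they then stand; what a row does not reach is not made up. A row lasts 1/10 s, in which the tool goes at most 50 mm and 8.59 degrees, less where a joint would pass 70% of its speed; a pose out of reach is approached as far as the arm can. A call is refused whole if a number of a shift passes 50 or a number of a turn 8.59, either way. A call with a gripper value outside its range is refused whole. The fingers move at their own pace and stop on an object; "squeeze" is the grip in N (left out, the last holds). Time passes only in rows, so rows that do not move let the fingers close. It gives the time, the measured TCP pose, the force, the opening and the grip force at its end, in the units of the state.
- bot.get_obs(): the state, without advancing time (a new reading comes with each control period).
- bot.camera(name): name is "scene" or "side" or "wrist"; returns the picture (384x512x3 uint8, red, green, blue); there is no depth.
- bot.camera_info(name): a dict with "fovy" (degrees; the focal length in pixels is half the picture's height over the tangent of half this angle, whatever the lens; pixels are square), "cx", "cy" (the principal point, pixels), "R" (3x3) and "t" (3): a world point X has camera coordinates R X + t. Camera axes: x right, y down, z forward; pixel columns grow to the right and rows downward; lengths in m; the calibration is good to about 2 mm. A picture is of the moment at which its call begins: read the wrist's pose just before it. camera_info takes no time and is no camera call; for the wrist camera it gives the pose at the moment of the call.
- bot.job_done(): hands the job in; it is judged then, once.
The state is a dict: "time": time; "q": joint angles; "qd": joint speeds; "joint_efforts": joint torques, N m; "ee_pos": TCP position; "tcp_rot": TCP orientation; "wrist_force": force on the tool from outside, world axes, zero at the start; "torque": the same for the moment, N m; "opening": finger opening in m; "grasp_force": force on a finger pad.
Only numpy, scipy, OpenCV 4.12 (cv2) and the standard library are available. Lean on these libraries where they do the work, as an engineer would, in place of code of your own. Each camera call takes 0.05 s, during which the arm holds its last target. There are 200 camera calls.

## Task

The rotor of the pump head is to be changed, so its spring retaining ring has to come off. Take the hooked pick from its rest, catch the eye of the ring's pull tab with the hook and pull the ring out of its groove on the spindle without forcing it; keep the gripper itself off the ring until it is free of the spindle. Then lay the pick back in its rest, put the ring in the parts tray, and leave everything else standing where it is.

Things in the scene. Friction and masses are not known exactly. Their poses are not given: they have to be found in the camera images.
- pump: Peristaltic pump head bolted face up on a plate 196 x 172 x 12 mm; immovable. Origin: centre of the plate's underside, z up. Block 150 x 150 mm, 43 mm high; white horseshoe track (71 mm high, 72 mm from the axis) open towards -x, two black hose ports there, nozzles out to x = -95 mm. In the middle the fixed rotor: its top is a flat aluminium disc, 116 mm diameter, 80 mm above the bench.
- spindle (a point): Point on the upright steel spindle's axis, level with the rotor's flat top (80 mm above the bench). From there up: a groove 16 mm in diameter and 5.5 mm high, then a head 22 mm in diameter whose top is 16.5 mm above the rotor top. The ring lies in the groove, flat on the rotor; the head overhangs it, so it cannot come off upwards, only sideways.
- clip: The retaining ring: dark spring steel, 4 mm thick, lying flat, 34 g with its tab. Open ring (inside 16.5, outside 25 mm) of two sprung arms round the groove, gap towards its own +x, arm tips turned out to x = 10 mm (26 mm over both). Origin: ring centre, underside; z up. Pulled along its -x by its tab it yields 3 to 5 mm as force grows to some 10 N, then snaps out; clear of the groove after 17 mm.
- clip_pivot (a point): Rivet of the ring's pull tab, 14.5 mm from the ring's centre along its -x, 2 mm above its underside. The flat tab (4 mm thick) lies on the rotor and swings loosely on the rivet, up to 55 degrees either side of the ring's -x; this angle is not measured: see or feel it. Tab's eye: centre 12 mm from the rivet, hole 8 mm wide, outside 15 mm, flat rim. The ring too can turn on the spindle.
- rest: Grey tool rest, fixed: base 116 x 60 x 10 mm, two forks at x = -36 and +36 mm (12 mm long in x) carrying the pick's handle, its underside 42 mm above the bench. Fork walls 18 mm apart, flared above 56 mm, ending 63 mm high; 60 mm free between the forks for fingers. Origin: centre of the underside; z up. The pick lies along its x within 5 mm of the middle, hook at +x, down.
- pick: The hooked pick, 50 to 80 g: black handle of rectangular section along its x, 92 mm long, 14 wide, 16 high; from its +x end a thin steel shank runs on to x = 58 mm, slopes down and ends in a straight 4 mm thick tip pointing down (-z) at x = 76 mm. Origin: centre of the handle. Its z points up in the rest.
- pick_tip (a point): Lowest point of the pick's hook tip: 76 mm along the pick's x and 40 mm below the handle's centre. The straight vertical part of the tip, 4 mm in diameter with a flat end, is 18 mm long.
- tray: Open stainless parts tray, loose, 130 x 100 mm, 20 mm high, walls and floor 3 mm. Origin: centre of its underside; x along the long side. Empty at the start.
- straight_pick: Bystander: straight pick (no hook) lying on the bench, black handle 95 x 12 x 12 mm, steel point; origin near the handle's front end, at the bench.
- roller: Bystander: spare white pump roller standing on end, 19 mm diameter, 24 mm high; origin under its centre.
- vial: Bystander: clear vial with blue cap, 28 mm diameter, 55 mm high; origin under its centre.
- reagent: Bystander: amber jar with blue cap, 70 mm diameter, 140 mm high; origin under its centre.
- wash_bottle: Bystander: white wash bottle, 72 mm diameter, yellow cap and bent spout, 195 mm high; origin under its centre.
- screw: Bystander: black thumb screw standing on its head, 22 mm diameter, 28 mm high; origin under its centre.
Mind the look-alikes: they are no part of the job. There is more than one size of the pick; the job needs the largest.

How it is judged:
By the outcome, as a careful person would: the job done as asked, in the order asked, and still so for the second after the job is handed in, with the robot touching nothing.
It also fails if it takes over 72 s, if anything falls off the work surface, if the arm or the gripper's body presses on something with over 40 N, if the wrist force passes 120 N, or if a joint passes its speed limit or range.

## Working session

There is one attempt and no reset: what is moved stays moved. The work goes in short steps, Python scripts to look and compute and a tool call to move; the robot and the scene stay as the last step left them, time stands still between calls to the robot, and variables do not carry over. Pictures are saved under pics/ and viewed, at most 10 in all, crops included, and the job is handed in when it is done.

Besides the shell and the picture viewer there is one more tool, called after "Call:" by a JSON object that holds its "op" and its "data", one argument or row to a line. play_rows: Moves the arm, as the interface text tells. Its arguments: {"type":"object","properties":{"increments":{"type":"array"},"squeeze":{"type":"number"}},"required":["increments"]}

```bash
mkdir -p pics
cat > h.py <<'E'
import numpy as np, cv2, json
from workcell import bot
def K(ci):
    f=192/np.tan(np.radians(ci['fovy'])/2); return f,ci['cx'],ci['cy']
def ray(ci,u,v,z):
    f,cx,cy=K(ci); R=np.array(ci['R']);t=np.array(ci['t'])
    d=R.T@np.array([(u-cx)/f,(v-cy)/f,1]);c=-R.T@t
    return c+d*(z-c[2])/d[2]
def proj(ci,X):
    f,cx,cy=K(ci);p=np.array(ci['R'])@np.array(X)+np.array(ci['t'])
    return cx+f*p[0]/p[2],cy+f*p[1]/p[2]
def snap(n,fn):
    im=bot.camera(n);cv2.imwrite('pics/'+fn,im[:,:,::-1]);return im
E
python3 - <<'E'
from h import *
a=[]
for n in('scene','side','wrist'):
    ci=bot.camera_info(n);f=K(ci)[0];print(n,f,ci['cx'],ci['cy'],np.round(-np.array(ci['R']).T@np.array(ci['t']),3),np.round(np.array(ci['R'])[2],2))
    im=snap(n,n+'0.png');a.append(im)
m=np.hstack(a[:2]);
cv2.imwrite('pics/w0.png',cv2.resize(a[2],(800,600))[:,:,::-1])
cv2.imwrite('pics/s0.png',cv2.resize(a[0],(800,600),interpolation=cv2.INTER_CUBIC)[:,:,::-1])
cv2.imwrite('pics/d0.png',cv2.resize(a[1],(800,600),interpolation=cv2.INTER_CUBIC)[:,:,::-1])
print(bot.get_obs())
E
```

```text
scene 420.8686295012646 259.0080779466054 200.66721754060976 [ 1.153 -0.501  0.837] [-0.55  0.45 -0.7 ]
side 357.04320339540305 255.7202397682535 192.86452721230376 [ 0.213 -0.936  0.69 ] [ 0.27  0.8  -0.53]
wrist 278.0764983234648 252.18844577367685 194.03269512188268 [0.148 0.535 0.373] [ 0.28 -0.12 -0.95]
{'time': 0.15, 'q': array([6.64628348e+01, 5.00584510e+00, 1.00459233e+01, 9.51008022e+01,
       2.48274812e-03, 9.00018992e+01]), 'qd': array([ 0.03389009, -0.15044927,  0.20419347, -0.05315428, -0.05007485,
       -0.04843792]), 'joint_efforts': array([ 1.10570476e-03, -5.20763898e+01,  4.65043223e+01,  1.38413135e-02,
        4.65317044e-06,  2.33398474e-06]), 'ee_pos': array([0.21956647, 0.50410276, 0.24973621]), 'tcp_rot': array([-1.79939276e+02, -2.48073386e-03,  1.56460933e+02]), 'wrist_force': array([-0.05688121, -0.19536405, -0.18259775]), 'torque': array([-0.02917157, -0.01819431,  0.01023581]), 'grasp_force': 0.0, 'opening': 0.08573234812098376}
```

View pics/s0.png

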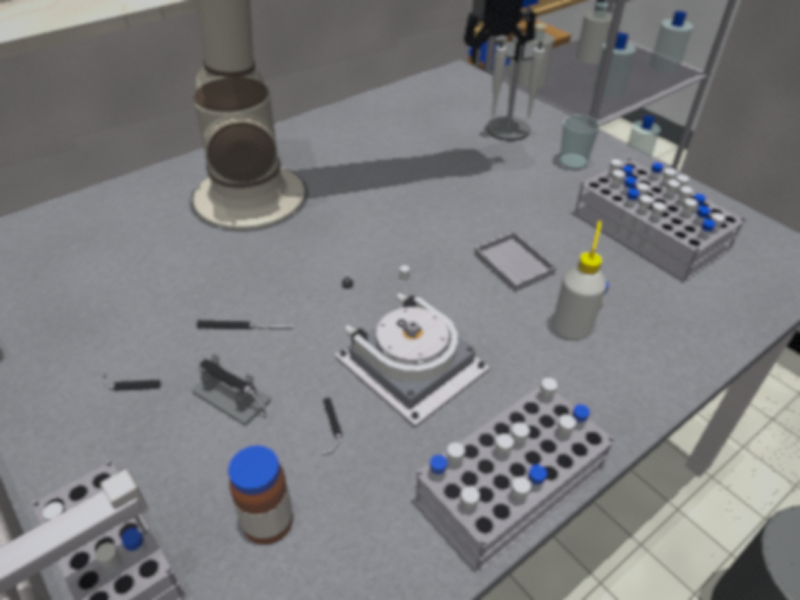

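View pics/d0.png

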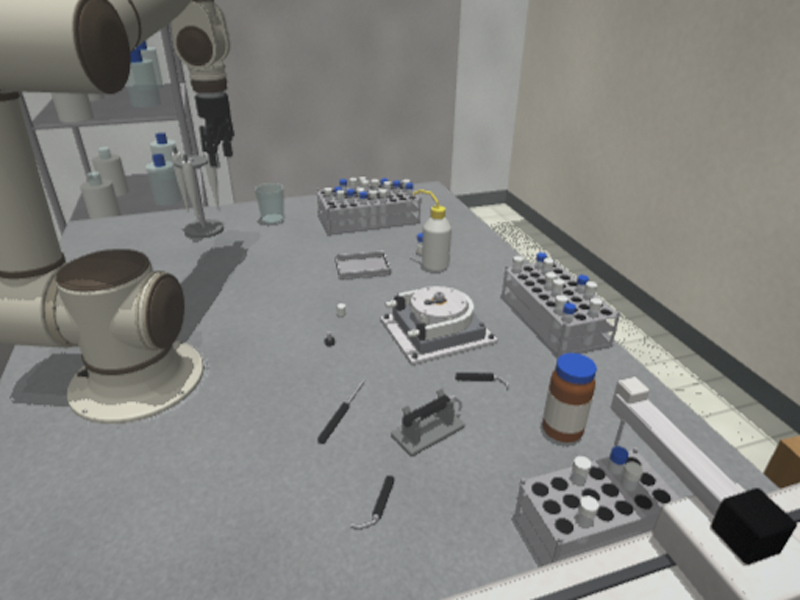

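The job's pick is the one on the grey rest: scene (232,380), side (430,410). The smaller hooked picks on the bench, scene (137,385) and (333,420), are look-alikes, and (240,325) is the straight pick. The pump is at scene (415,350) and the tray at (513,262). I'll get rough positions and enlarge the rest and pump.

Run:
```python
from h import *
s=1.5625
cs=bot.camera_info('scene');cd=bot.camera_info('side')
def tri(a,b):
    A=[];B=[]
    for ci,(u,v) in((cs,a),(cd,b)):
        p=ray(ci,u/s,v/s,0);c=-np.array(ci['R']).T@np.array(ci['t']);d=(p-c)/np.linalg.norm(p-c)
        P=np.eye(3)-np.outer(d,d);A.append(P);B.append(P@c)
    return np.linalg.solve(sum(A),sum(B))
print('spindle',tri((413,326),(440,296)))
print('rotor centre sc',ray(cs,415/s,335/s,.08),ray(cd,441/s,304/s,.08))
for n,a,b,z in[('tray',(514,261),(363,265),.01),('roller',(405,271),(341,310),.012),('screw',(347,283),(329,340),.014),('restbase',(231,390),(428,430),.005),('jar top',(255,470),(576,370),.14),('tray c1',(475,250),(336,262),.02),('wash cap',(590,262),(437,211),.12)]:
    print(n,np.round(ray(cs,a[0]/s,a[1]/s,z),3),np.round(ray(cd,b[0]/s,b[1]/s,z),3),np.round(tri(a,b),3))
for n,p in dict(hL=(202,362),hR=(255,387)).items(): print(n,ray(cs,p[0]/s,p[1]/s,.05))
for n,p in dict(hL=(404,416),hR=(450,400)).items(): print('side',n,ray(cd,p[0]/s,p[1]/s,.05))
for n,p in dict(c1=(475,248),c2=(513,235),c3=(554,267),c4=(516,288)).items(): print('tray',n,ray(cs,p[0]/s,p[1]/s,.02))
for n,p in dict(c1=(335,355),c2=(415,417),c3=(489,368)).items(): print('plate',n,ray(cs,p[0]/s,p[1]/s,.012))
a=cv2.imread('pics/scene0.png');
c1=cv2.resize(a[215:275,110:190],(400,300),interpolation=cv2.INTER_CUBIC);c2=cv2.resize(a[180:240,225:305],(400,300),interpolation=cv2.INTER_CUBIC)
b=cv2.imread('pics/side0.png');d1=cv2.resize(b[240:300,240:320],(400,300),interpolation=cv2.INTER_CUBIC);d2=cv2.resize(b[170:230,245:325],(400,300),interpolation=cv2.INTER_CUBIC)
cv2.imwrite('pics/crop.png',np.vstack([np.hstack([c1,c2]),np.hstack([d1,d2])]))
o=bot.get_obs();ci=bot.camera_info('wrist');from scipy.spatial.transform import Rotation as Ro
Rt=Ro.from_euler('xyz',o['tcp_rot'],degrees=True).as_matrix()
print('cam in tool',Rt.T@(-np.array(ci['R']).T@np.array(ci['t'])-o['ee_pos']),'\n',np.round(np.array(ci['R'])@Rt,3))
```

```text
spindle [ 0.60240948 -0.02817435  0.08941837]
rotor centre sc [ 0.61127635 -0.03045217  0.08      ] [ 0.59876964 -0.04666575  0.08      ]
tray [0.526 0.292 0.01 ] [0.522 0.29  0.01 ] [0.523 0.296 0.007]
roller [0.421 0.103 0.012] [0.419 0.096 0.012] [0.42  0.104 0.009]
screw [ 0.383 -0.005  0.014] [ 0.37  -0.01   0.014] [0.372 0.002 0.004]
restbase [ 0.471 -0.294  0.005] [ 0.477 -0.302  0.005] [ 0.475 -0.298  0.006]
jar top [ 0.709 -0.363  0.14 ] [ 0.69  -0.377  0.14 ] [ 0.702 -0.362  0.127]
tray c1 [0.463 0.246 0.02 ] [0.456 0.308 0.02 ] [0.454 0.257 0.03 ]
wash cap [0.69  0.287 0.12 ] [0.732 0.32  0.12 ] [0.707 0.259 0.147]
hL [ 0.4293406  -0.31379999  0.05      ]
hR [ 0.52459391 -0.27338047  0.05      ]
side hL [ 0.43343927 -0.30249775  0.05      ]
side hR [ 0.51956604 -0.28977675  0.05      ]
tray c1 [0.45854377 0.2498182  0.02      ]
tray c2 [0.47501484 0.33922732 0.02      ]
tray c3 [0.59315775 0.33063238 0.02      ]
tray c4 [0.59049065 0.22997108 0.02      ]
plate c1 [ 0.5161262  -0.12320709  0.012     ]
plate c2 [ 0.6970567  -0.09838741  0.012     ]
plate c3 [0.69562814 0.06082774 0.012     ]
cam in tool [ 0.07767999 -0.00042177 -0.12344096] 
 [[ 0.001  1.    -0.   ]
 [-0.953  0.001 -0.303]
 [-0.303  0.     0.953]]
```

View pics/crop.png

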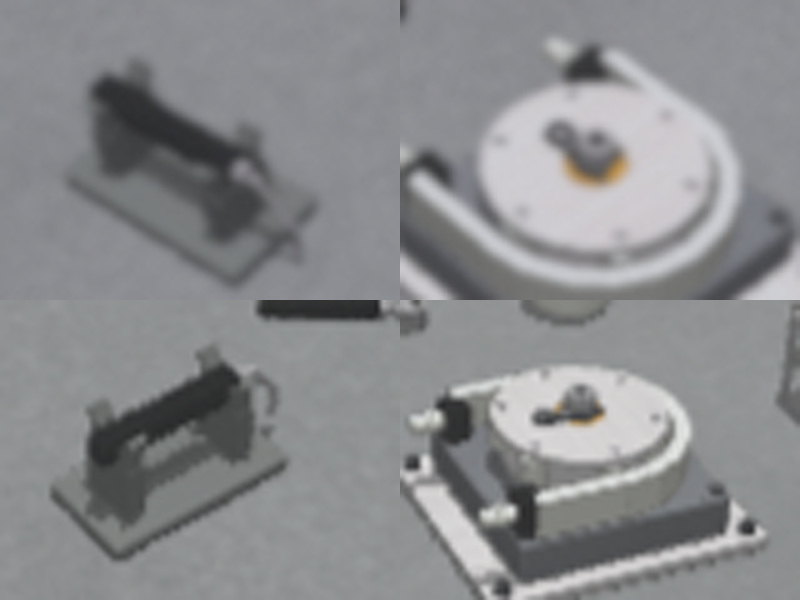

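```bash
cat >> h.py <<'E'
from scipy.spatial.transform import Rotation as Ro
def plan(targets,start=None,step=40,astep=7,claw=1):
    """targets: list of (xyz m, yaw deg[, step]); tool-down; print rows"""
    o=bot.get_obs() if start is None else None
    p,rot=(o['ee_pos'],o['tcp_rot']) if o else start
    R=Ro.from_euler('xyz',rot,degrees=True); p=np.array(p)*1000.
    out=[]
    for t in targets:
        st=t[2] if len(t)>2 else step
        T=np.array(t[0])*1000.; RT=Ro.from_euler('xyz',[180,0,t[1]],degrees=True)
        rv=(R.inv()*RT).as_rotvec(degrees=True)
        n=int(max(np.ceil(np.linalg.norm(T-p)/st),np.ceil(np.abs(rv).max()/astep),1)); p0=p.copy()
        for i in range(1,n+1):
            s=np.round(R.inv().apply(p0+(T-p0)*i/n-p),1 if st<15 else 0)
            a=np.round((R.inv()*RT).as_rotvec(degrees=True)/(n+1-i),1)
            p=p+R.apply(s);R=R*Ro.from_rotvec(a,degrees=True)
            out.append({"slide":[float(x)+0 for x in s],"angular":[float(x)+0 for x in a],"claw":claw})
    print('T',round(bot.get_obs()['time'],2))
    for i in range(0,len(out),8): print(json.dumps(out[i:i+8]).replace('.0,',',').replace('.0]',']'))
E
python3 -c "
from h import *
plan([((.52,-.03,.24),5)])"
```

```text
T 0.15
[{"slide": [-22, -17, 0], "angular": [0, 0, 6.9], "claw": 1}, {"slide": [-24, -14, 1], "angular": [0, 0, 6.9], "claw": 1}, {"slide": [-26, -11, 0], "angular": [0, 0, 6.9], "claw": 1}, {"slide": [-27, -8, 1], "angular": [0, 0, 6.9], "claw": 1}, {"slide": [-27, -4, 0], "angular": [0, 0, 6.9], "claw": 1}, {"slide": [-28, -2, 1], "angular": [0, 0, 6.9], "claw": 1}, {"slide": [-28, 2, 0], "angular": [0, 0, 6.9], "claw": 1}, {"slide": [-27, 6, 1], "angular": [0, 0, 6.9], "claw": 1}]
[{"slide": [-26, 8, 0], "angular": [0, 0, 6.9], "claw": 1}, {"slide": [-26, 12, 1], "angular": [0, 0, 6.9], "claw": 1}, {"slide": [-23, 15, 0], "angular": [0, 0, 6.9], "claw": 1}, {"slide": [-22, 17, 1], "angular": [0, 0, 6.9], "claw": 1}, {"slide": [-19, 20, 0], "angular": [0, 0, 6.9], "claw": 1}, {"slide": [-17, 22, 0], "angular": [0, 0, 6.9], "claw": 1}, {"slide": [-14, 24, 1], "angular": [0, 0, 6.9], "claw": 1}, {"slide": [-11, 26, 0], "angular": [0, 0, 6.9], "claw": 1}]
[{"slide": [-8, 27, 1], "angular": [0, 0, 6.8], "claw": 1}, {"slide": [-5, 27, 0], "angular": [0, 0, 6.9], "claw": 1}, {"slide": [-2, 28, 1], "angular": [0, 0, 6.8], "claw": 1}, {"slide": [2, 28, 0], "angular": [0, 0, 6.9], "claw": 1}, {"slide": [5, 27, 1], "angular": [0, 0, 6.8], "claw": 1}, {"slide": [9, 27, 0], "angular": [0.1, 0, 6.9], "claw": 1}]
```

Call:
{"op": "play_rows", "data": {
  "increments": [
    {"slide": [-22, -17, 0], "angular": [0, 0, 6.9], "claw": 1},
    {"slide": [-24, -14, 1], "angular": [0, 0, 6.9], "claw": 1},
    {"slide": [-26, -11, 0], "angular": [0, 0, 6.9], "claw": 1},
    {"slide": [-27, -8, 1], "angular": [0, 0, 6.9], "claw": 1},
    {"slide": [-27, -4, 0], "angular": [0, 0, 6.9], "claw": 1},
    {"slide": [-28, -2, 1], "angular": [0, 0, 6.9], "claw": 1},
    {"slide": [-28, 2, 0], "angular": [0, 0, 6.9], "claw": 1},
    {"slide": [-27, 6, 1], "angular": [0, 0, 6.9], "claw": 1}
  ]
}}

```text
time: 0.95
ee_pos: [0.3294, 0.3088, 0.2462]
tcp_rot: [-180.0, 0.0, 101.0]
wrist_force: [0.0, -0.5, 0.2]
opening: 0.0856
grasp_force: 0.0
```

Call:
{"op": "play_rows", "data": {
  "increments": [
    {"slide": [-26, 8, 0], "angular": [0, 0, 6.9], "claw": 1},
    {"slide": [-26, 12, 1], "angular": [0, 0, 6.9], "claw": 1},
    {"slide": [-23, 15, 0], "angular": [0, 0, 6.9], "claw": 1},
    {"slide": [-22, 17, 1], "angular": [0, 0, 6.9], "claw": 1},
    {"slide": [-19, 20, 0], "angular": [0, 0, 6.9], "claw": 1},
    {"slide": [-17, 22, 0], "angular": [0, 0, 6.9], "claw": 1},
    {"slide": [-14, 24, 1], "angular": [0, 0, 6.9], "claw": 1},
    {"slide": [-11, 26, 0], "angular": [0, 0, 6.9], "claw": 1}
  ]
}}

```text
time: 1.75
ee_pos: [0.4386, 0.115, 0.243]
tcp_rot: [-180.0, 0.0, 45.8]
wrist_force: [0.4, 1.4, 0.1]
opening: 0.0856
grasp_force: 0.0
```

Call:
{"op": "play_rows", "data": {
  "increments": [
    {"slide": [-8, 27, 1], "angular": [0, 0, 6.8], "claw": 1},
    {"slide": [-5, 27, 0], "angular": [0, 0, 6.9], "claw": 1},
    {"slide": [-2, 28, 1], "angular": [0, 0, 6.8], "claw": 1},
    {"slide": [2, 28, 0], "angular": [0, 0, 6.9], "claw": 1},
    {"slide": [5, 27, 1], "angular": [0, 0, 6.8], "claw": 1},
    {"slide": [9, 27, 0], "angular": [0, 0, 6.9], "claw": 1},
    {"slide": [0, 0, 0], "angular": [0, 0, 0], "claw": 1}
  ]
}}

```text
time: 2.45
ee_pos: [0.5212, -0.0325, 0.2393]
tcp_rot: [180.0, 0.1, 4.6]
wrist_force: [-1.1, 0.0, -0.9]
opening: 0.0857
grasp_force: 0.0
```

Run:
```python
from h import *
o=bot.get_obs();print(o['time'],o['ee_pos'],o['tcp_rot'],o['q'])
im=snap('wrist','w1.png')
cv2.imwrite('pics/w1b.png',cv2.resize(im,(800,600),interpolation=cv2.INTER_CUBIC)[:,:,::-1])
ci=bot.camera_info('wrist');json.dump({k:np.array(v).tolist() for k,v in ci.items()},open('ci1.json','w'))
# guess after pump: rest view
plan([((.45,-.30,.24),17)])
```

```text
2.45 [ 0.52124737 -0.03245237  0.23934268] [1.79976935e+02 6.18127274e-02 4.60431649e+00] [-3.54649002e+00  9.95131898e-01  4.70643583e+00  9.37692221e+01
 -3.15957430e-02  1.71849197e+02]
T 2.5
[{"slide": [-13, 37, 0], "angular": [0, 0, -1.7], "claw": 1}, {"slide": [-15, 37, 0], "angular": [0, 0, -1.7], "claw": 1}, {"slide": [-15, 37, 0], "angular": [0, 0, -1.8], "claw": 1}, {"slide": [-17, 36, 0], "angular": [0, 0, -1.7], "claw": 1}, {"slide": [-18, 36, 0], "angular": [0, 0, -1.8], "claw": 1}, {"slide": [-18, 34, 0], "angular": [0, 0, -1.7], "claw": 1}, {"slide": [-20, 35, 0], "angular": [0, 0.1, -1.8], "claw": 1}]
```

View pics/w1b.png

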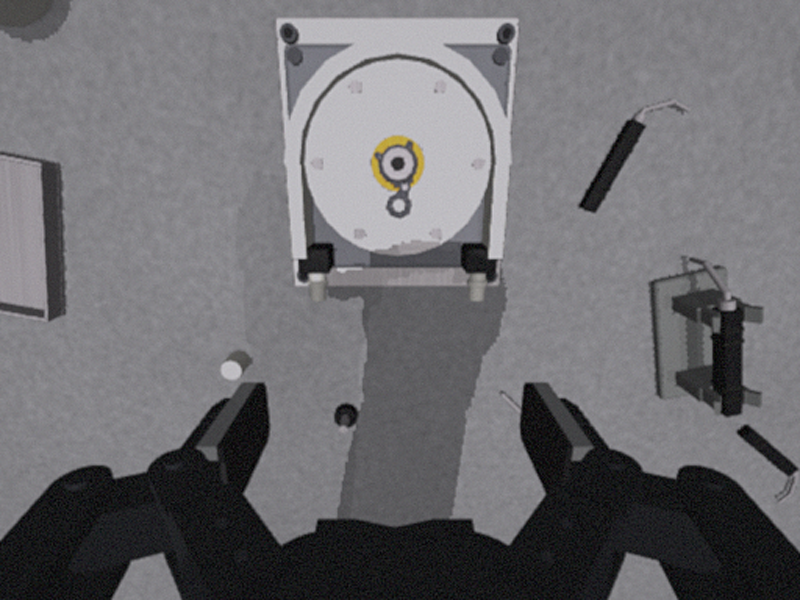

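Wrist view: the spindle is at (398,163), the rivet at about (405,187) and the eye at (399,206), so the tab points towards the robot. The rest is at right (705,335) with its hook up at (690,262). Next I'll look straight down on the rest.

Call:
{"op": "play_rows", "data": {
  "increments": [
    {"slide": [-13, 37, 0], "angular": [0, 0, -1.7], "claw": 1},
    {"slide": [-15, 37, 0], "angular": [0, 0, -1.7], "claw": 1},
    {"slide": [-15, 37, 0], "angular": [0, 0, -1.8], "claw": 1},
    {"slide": [-17, 36, 0], "angular": [0, 0, -1.7], "claw": 1},
    {"slide": [-18, 36, 0], "angular": [0, 0, -1.8], "claw": 1},
    {"slide": [-18, 34, 0], "angular": [0, 0, -1.7], "claw": 1},
    {"slide": [-20, 35, 0], "angular": [0, 0, -1.8], "claw": 1},
    {"slide": [0, 0, 0], "angular": [0, 0, 0], "claw": 1}
  ]
}}

```text
time: 3.3
ee_pos: [0.4492, -0.3017, 0.2399]
tcp_rot: [180.0, 0.0, 17.1]
wrist_force: [0.3, 1.3, -0.6]
opening: 0.0852
grasp_force: 0.0
```

Run:
```python
from h import *
ci=json.load(open('ci1.json'));s=1.5625
for n,u,v,z in[('head',398,163,.0965),('eye',399,206,.084),('rivet',405,187,.084)]: print(n,np.round(ray(ci,u/s,v/s,z),4))
o=bot.get_obs();ci=bot.camera_info('wrist');im=snap('wrist','w2.png');print(o['time'],o['ee_pos'],o['tcp_rot'])
json.dump({k:np.array(v).tolist() for k,v in ci.items()},open('ci2.json','w'))
cv2.imwrite('pics/w2b.png',cv2.resize(im,(800,600),interpolation=cv2.INTER_CUBIC)[:,:,::-1])
hsv=cv2.cvtColor(im,cv2.COLOR_RGB2HSV)
m=(im.max(2)<50).astype(np.uint8)
for c in cv2.findContours(m,cv2.RETR_EXTERNAL,cv2.CHAIN_APPROX_NONE)[0]:
    if cv2.contourArea(c)>150:
        r=cv2.minAreaRect(c);b=cv2.boxPoints(r);print(r)
        print(np.round([ray(ci,u,v,.058)[:2] for u,v in b],4).tolist())
```

```text
head [ 0.5987 -0.0272  0.0965]
eye [ 0.5731 -0.0302  0.084 ]
rivet [ 0.585  -0.0329  0.084 ]
3.3 [ 0.44924121 -0.30172869  0.23985219] [1.79993968e+02 4.77558231e-02 1.71338983e+01]
((255.5, 314.0), (138.0, 511.0), 90.0)
[[0.2767, -0.0327], [0.4612, -0.6297], [0.2643, -0.7572], [0.0428, -0.0402]]
((305.1351318359375, 243.31082153320312), (47.28165817260742, 8.599228858947754), 49.57392501831055)
[[0.4014, -0.3598], [0.4106, -0.3649], [0.3761, -0.4177], [0.3663, -0.4128]]
((180.52049255371094, 233.66246032714844), (65.15208435058594, 9.660481452941895), 51.8427734375)
[[0.3771, -0.2068], [0.387, -0.2138], [0.3354, -0.2752], [0.3244, -0.2683]]
((10.5, 156.5), (15.0, 21.0), 90.0)
[[0.3981, -0.0288], [0.4049, -0.0507], [0.3877, -0.0516], [0.3808, -0.0293]]
((503.0, 154.0), (20.0, 16.0), 90.0)
[[0.563, -0.5438], [0.5682, -0.5604], [0.5489, -0.5729], [0.5436, -0.5559]]
((480.0, 145.5), (19.0, 20.0), 90.0)
[[0.5626, -0.5133], [0.5689, -0.5339], [0.5508, -0.5451], [0.5443, -0.524]]
((256.5, 155.0), (80.0, 13.0), 90.0)
[[0.5132, -0.2798], [0.5173, -0.2929], [0.4328, -0.3201], [0.4284, -0.3058]]
((496.0, 116.49996948242188), (17.677671432495117, 24.74873924255371), 45.0)
[[0.5817, -0.5151], [0.6026, -0.5232], [0.5956, -0.5427], [0.5742, -0.5349]]
((72.49243927001953, 27.523929595947266), (42.10820388793945, 19.975048065185547), 17.52556800842285)
[[0.531, -0.0707], [0.549, -0.0748], [0.5497, -0.1128], [0.5314, -0.1093]]
((196.7077178955078, 14.761540412902832), (13.643820762634277, 41.79970169067383), 29.744882583618164)
[[0.5695, -0.192], [0.6047, -0.2039], [0.6027, -0.2159], [0.5672, -0.2043]]
```

View pics/w2b.png

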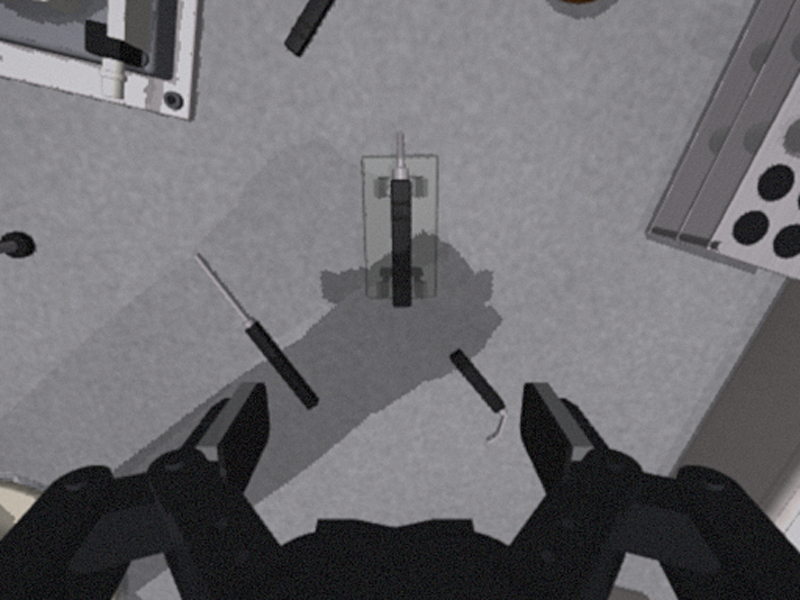

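The wrist view confirms one pick in the rest, its handle from (401,180) to (401,305) and aligned with the tool. The hook points up the picture, along +x. Now to grasp it.

Run:
```python
from h import *
ci=json.load(open('ci2.json'));s=1.5625
a=ray(ci,400/s,155/s,.01);b=ray(ci,401/s,298/s,.01);print(a,b,(a+b)/2,np.linalg.norm(a-b))
plan([((.4729,-.2997,.12),17.4),((.4729,-.2997,.050),17.4,30)])
```

```text
[ 0.53132713 -0.28141625  0.01      ] [ 0.42181715 -0.31667179  0.01      ] [ 0.47657214 -0.29904402  0.01      ] 0.11504515754097142
T 3.35
[{"slide": [6, 2, 30], "angular": [0, 0, -0.1], "claw": 1}, {"slide": [5, 1, 30], "angular": [0, 0, -0.1], "claw": 1}, {"slide": [6, 2, 30], "angular": [0, 0, 0], "claw": 1}, {"slide": [5, 2, 30], "angular": [0, 0, -0.1], "claw": 1}, {"slide": [0, 0, 23], "angular": [0, 0, 0], "claw": 1}, {"slide": [0, 0, 24], "angular": [0, 0, 0], "claw": 1}, {"slide": [0, 0, 23], "angular": [0, 0, 0], "claw": 1}]
```

Call:
{"op": "play_rows", "data": {
  "increments": [
    {"slide": [6, 2, 30], "angular": [0, 0, -0.1], "claw": 1},
    {"slide": [5, 1, 30], "angular": [0, 0, -0.1], "claw": 1},
    {"slide": [6, 2, 30], "angular": [0, 0, -0.1], "claw": 1},
    {"slide": [6, 2, 30], "angular": [0, 0, -0.1], "claw": 1},
    {"slide": [0, 0, 23], "angular": [0, 0, 0], "claw": 1},
    {"slide": [0, 0, 24], "angular": [0, 0, 0], "claw": 1},
    {"slide": [0, 0, 23], "angular": [0, 0, 0], "claw": 1},
    {"slide": [0, 0, 0], "angular": [0, 0, 0], "claw": 1}
  ]
}}

```text
time: 4.15
ee_pos: [0.4733, -0.2964, 0.0473]
tcp_rot: [-179.8, 0.2, 17.7]
wrist_force: [-0.6, 0.4, 0.1]
opening: 0.0852
grasp_force: 0.0
```

Call:
{"op": "play_rows", "data": {
  "increments": [
    {"slide": [0, 0, 0], "angular": [0, 0, 0], "claw": -0.2},
    {"slide": [0, 0, 0], "angular": [0, 0, 0], "claw": -0.5},
    {"slide": [0, 0, 0], "angular": [0, 0, 0], "claw": -0.8},
    {"slide": [0, 0, 0], "angular": [0, 0, 0], "claw": -1},
    {"slide": [0, 0, 0], "angular": [0, 0, 0], "claw": -1},
    {"slide": [0, 0, 0], "angular": [0, 0, 0], "claw": -1},
    {"slide": [0, 0, 0], "angular": [0, 0, 0], "claw": -1},
    {"slide": [0, 0, 0], "angular": [0, 0, 0], "claw": -1}
  ],
  "squeeze": 90
}}

```text
time: 4.95
ee_pos: [0.4748, -0.2992, 0.0512]
tcp_rot: [179.9, -0.0, 17.6]
wrist_force: [-1.3, 0.0, 5.7]
opening: 0.0123
grasp_force: 88.4
```

Run:
```python
from h import *
plan([((.4748,-.2992,.13),17.6,25),((.502,-.0595,.155),22.6)],claw=-1)
```

```text
T 4.95
[{"slide": [0, 0, -20], "angular": [0, 0, 0], "claw": -1}, {"slide": [0, 0, -19], "angular": [0, 0, 0], "claw": -1}, {"slide": [0, 0, -20], "angular": [0, 0, 0], "claw": -1}, {"slide": [0, 0, -20], "angular": [0.1, 0, 0], "claw": -1}, {"slide": [14, -31, -4], "angular": [0, 0, -0.7], "claw": -1}, {"slide": [14, -32, -3], "angular": [0, 0, -0.7], "claw": -1}, {"slide": [15, -31, -4], "angular": [0, 0, -0.7], "claw": -1}, {"slide": [15, -31, -3], "angular": [0, 0, -0.7], "claw": -1}]
[{"slide": [16, -31, -4], "angular": [0, 0, -0.7], "claw": -1}, {"slide": [16, -30, -3], "angular": [0, 0, -0.8], "claw": -1}, {"slide": [16, -30, -4], "angular": [0, -0.1, -0.7], "claw": -1}]
```

Call:
{"op": "play_rows", "data": {
  "increments": [
    {"slide": [0, 0, -10], "angular": [0, 0, 0], "claw": -1},
    {"slide": [0, 0, -19], "angular": [0, 0, 0], "claw": -1},
    {"slide": [0, 0, -25], "angular": [0, 0, 0], "claw": -1},
    {"slide": [0, 0, -25], "angular": [0, 0, 0], "claw": -1},
    {"slide": [14, -31, -4], "angular": [0, 0, -0.7], "claw": -1},
    {"slide": [14, -32, -3], "angular": [0, 0, -0.7], "claw": -1},
    {"slide": [15, -31, -4], "angular": [0, 0, -0.7], "claw": -1},
    {"slide": [15, -31, -3], "angular": [0, 0, -0.7], "claw": -1}
  ]
}}

```text
time: 5.75
ee_pos: [0.4895, -0.1608, 0.144]
tcp_rot: [180.0, -0.0, 20.4]
wrist_force: [0.3, -0.4, -1.0]
opening: 0.0126
grasp_force: 87.9
```

Call:
{"op": "play_rows", "data": {
  "increments": [
    {"slide": [16, -31, -4], "angular": [0, 0, -0.7], "claw": -1},
    {"slide": [16, -30, -3], "angular": [0, 0, -0.8], "claw": -1},
    {"slide": [16, -30, -4], "angular": [0, 0, -0.7], "claw": -1},
    {"slide": [0, 0, 0], "angular": [0, 0, 0], "claw": -1},
    {"slide": [0, 0, 0], "angular": [0, 0, 0], "claw": -1},
    {"slide": [0, 0, 0], "angular": [0, 0, 0], "claw": -1}
  ]
}}

```text
time: 6.35
ee_pos: [0.5015, -0.0604, 0.1543]
tcp_rot: [180.0, 0.0, 22.5]
wrist_force: [-0.4, 0.3, -0.8]
opening: 0.0122
grasp_force: 87.9
```

Run:
```python
from h import *
o=bot.get_obs();ci=bot.camera_info('wrist');im=snap('wrist','w3.png');print(o['time'],o['ee_pos'],o['tcp_rot'],o['wrist_force'])
json.dump({k:np.array(v).tolist() for k,v in ci.items()},open('ci3.json','w'))
print(proj(ci,(.5987,-.0272,.0965)),proj(ci,(.5731,-.0302,.084)))
cv2.imwrite('pics/w3b.png',cv2.resize(im[40:190,156:356],(800,600),interpolation=cv2.INTER_CUBIC)[:,:,::-1])
snap('scene','s3.png');snap('side','d3.png')
```

```text
6.35 [ 0.50150344 -0.06038481  0.15434723] [1.79992464e+02 1.49114593e-02 2.25314970e+01] [-0.3523885   0.3155224  -0.76624669]
(np.float64(263.1604631256263), np.float64(60.59141131869015)) (np.float64(251.3537077598364), np.float64(104.56315199776014))
```

View pics/w3b.png

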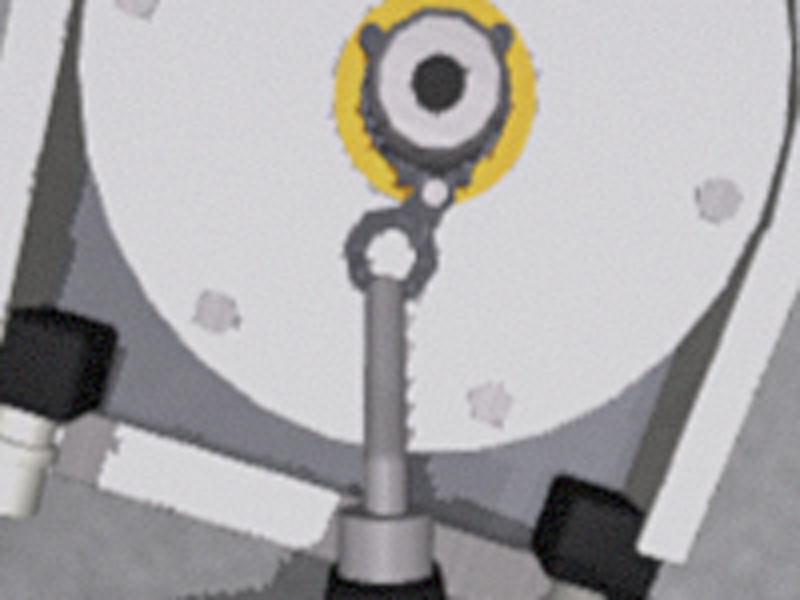

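Enlarged view (wrist pixels): the head is at (266,60.5), the rivet at (264.8,88) and the eye at (254,103). The shank end is at (252,109), right beside the eye. I'll compute the offsets in the tool frame.

Run:
```python
from h import *
ci=json.load(open('ci3.json'))
p=np.array([.50150344,-.06038481,.15434723]);R=Ro.from_euler('xyz',[179.992464,.0149,22.5315],degrees=True)
def T(u,v,z): w=ray(ci,u,v,z);return np.round(R.inv().apply(w-p)*1000,1),np.round(w,4)
# refine by masks
im=cv2.imread('pics/w3.png');g=cv2.cvtColor(im,cv2.COLOR_BGR2GRAY)
m=(g>170).astype(np.uint8)
for c in cv2.findContours(m,cv2.RETR_LIST,cv2.CHAIN_APPROX_NONE)[0]:
    a=cv2.contourArea(c)
    if 6<a<1500:
        (x,y),r=cv2.minEnclosingCircle(c); print(round(a),np.round((x,y,r),1),c[:,0].mean(0).round(1)) if 230<x<290 and y<125 else 0
for n,u,v,z in[('head',266,60.5,.0965),('rivet',264.8,88,.084),('eye',254,103,.084),('eyebot',254,103,.080),('elbow front@22',252.25,109.3,p[2]-.02),('@30',252.25,109.3,p[2]-.03),('@40',252.25,109.3,p[2]-.04)]: print(n,*T(u,v,z))
print(proj(ci,p+R.apply([.074,0,.041])),proj(ci,p+R.apply([.076,0,.041])))
```

```text
89 [253.5 103.5   6. ] [253.3 103.4]
20 [264.2  87.5   2.8] [264.1  87.5]
203 [265.8  60.5   8.9] [265.2  60.2]
704 [265.5  60.   16.2] [265.3  60.2]
head [102.6   8.3  57.8] [ 0.5994 -0.0287  0.0965]
rivet [88.   8.3 70.3] [ 0.586  -0.0344  0.084 ]
eye [78.7  1.3 70.3] [ 0.5747 -0.0314  0.084 ]
eyebot [78.7  1.3 74.3] [ 0.5747 -0.0315  0.08  ]
elbow front@22 [75.3  0.1 20. ] [ 0.5711 -0.0317  0.1343]
@30 [75.1  0.1 30. ] [ 0.571  -0.0317  0.1243]
@40 [75.   0.1 40. ] [ 0.5709 -0.0318  0.1143]
(np.float64(252.02157822390572), np.float64(111.19875695887849)) (np.float64(252.02411199538017), np.float64(107.50322595199813))
```

Call:
{"op": "play_rows", "data": {
  "increments": [
    {"slide": [3, 1, 0], "angular": [0, 0, 0], "claw": -1},
    {"slide": [2, 0.2, 8], "angular": [0, 0, 0], "claw": -1},
    {"slide": [0, 0, 10], "angular": [0, 0, 0], "claw": -1},
    {"slide": [0, 0, 6], "angular": [0, 0, 0], "claw": -1},
    {"slide": [0, 0, 0], "angular": [0, 0, 0], "claw": -1},
    {"slide": [0, 0, 0], "angular": [0, 0, 0], "claw": -1}
  ]
}}

```text
time: 7.1
ee_pos: [0.5065, -0.059, 0.13]
tcp_rot: [-180.0, 0.0, 22.6]
wrist_force: [-0.9, -0.4, -2.0]
opening: 0.0125
grasp_force: 87.9
```

Call:
{"op": "play_rows", "data": {
  "increments": [
    {"slide": [0, 0, 2], "angular": [0, 0, 0], "claw": -1},
    {"slide": [0, 0, 2], "angular": [0, 0, 0], "claw": -1},
    {"slide": [0, 0, 1], "angular": [0, 0, 0], "claw": -1},
    {"slide": [0, 0, 0], "angular": [0, 0, 0], "claw": -1},
    {"slide": [0, 0, 0], "angular": [0, 0, 0], "claw": -1}
  ]
}}

```text
time: 7.6
ee_pos: [0.5067, -0.059, 0.1253]
tcp_rot: [180.0, -0.0, 22.6]
wrist_force: [-0.1, -0.5, -1.0]
opening: 0.0125
grasp_force: 87.9
```

Run:
```python
from h import *
o=bot.get_obs();print(o['time'],o['ee_pos'],o['tcp_rot'],o['wrist_force'])
ims=[snap('wrist','w4.png'),snap('scene','s4.png'),snap('side','d4.png')]
t=o['ee_pos']+Ro.from_euler('xyz',o['tcp_rot'],degrees=True).apply([.0737,0,.041]);print(t)
cr=[]
for n,im in zip(('wrist','scene','side'),ims):
    u,v=proj(bot.camera_info(n),t);print(n,u,v);u,v=int(u),int(v)
    if n!='wrist': cr.append(cv2.resize(im[v-35:v+25,u-27:u+28-1],(399,444),interpolation=cv2.INTER_CUBIC))
cv2.imwrite('pics/c4.png',np.hstack(cr)[:,:,::-1])
```

```text
7.6 [ 0.50671424 -0.0589945   0.12533956] [ 1.79998382e+02 -2.72641977e-03  2.25629065e+01] [-0.12598469 -0.5181072  -0.96867996]
[ 0.5747754  -0.03071631  0.08434307]
wrist 251.98477534003152 111.80651862043116
scene 256.3743398916143 204.93559025630304
side 273.50524575498383 192.08425786993044
```

View pics/c4.png

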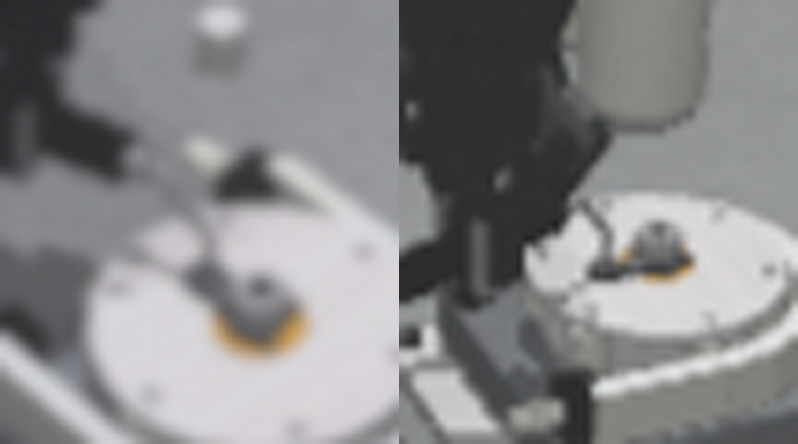

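Both views show the tip right at the eye (scene crop (212,275), side crop (607,268)). I'll lower it gently, watching the force.

Call:
{"op": "play_rows", "data": {
  "increments": [
    {"slide": [0, 0, 1], "angular": [0, 0, 0], "claw": -1},
    {"slide": [0, 0, 0.5], "angular": [0, 0, 0], "claw": -1},
    {"slide": [0, 0, 0], "angular": [0, 0, 0], "claw": -1},
    {"slide": [0, 0, 0], "angular": [0, 0, 0], "claw": -1}
  ]
}}

```text
time: 8.15
ee_pos: [0.5067, -0.059, 0.1237]
tcp_rot: [-180.0, 0.0, 22.6]
wrist_force: [0.3, 0.4, -0.7]
opening: 0.0125
grasp_force: 87.9
```

Call:
{"op": "play_rows", "data": {
  "increments": [
    {"slide": [0, 0, 1], "angular": [0, 0, 0], "claw": -1},
    {"slide": [0, 0, 0.5], "angular": [0, 0, 0], "claw": -1},
    {"slide": [0, 0, 0], "angular": [0, 0, 0], "claw": -1},
    {"slide": [0, 0, 0], "angular": [0, 0, 0], "claw": -1}
  ]
}}

```text
time: 8.55
ee_pos: [0.5067, -0.059, 0.1223]
tcp_rot: [180.0, 0.0, 22.6]
wrist_force: [-0.3, 0.6, -1.1]
opening: 0.0124
grasp_force: 87.9
```

Call:
{"op": "play_rows", "data": {
  "increments": [
    {"slide": [-0.5, 2, 0], "angular": [0, 0, 0], "claw": -1},
    {"slide": [-1, 2, 0], "angular": [0, 0, 0], "claw": -1},
    {"slide": [-0.7, 2, 0], "angular": [0, 0, 0], "claw": -1},
    {"slide": [-0.5, 1, 0], "angular": [0, 0, 0], "claw": -1},
    {"slide": [0, 0, 0], "angular": [0, 0, 0], "claw": -1},
    {"slide": [0, 0, 0], "angular": [0, 0, 0], "claw": -1}
  ]
}}

```text
time: 9.15
ee_pos: [0.5069, -0.0666, 0.1223]
tcp_rot: [-180.0, 0.0, 22.6]
wrist_force: [0.8, 0.9, -0.1]
opening: 0.0126
grasp_force: 90.6
```

Call:
{"op": "play_rows", "data": {
  "increments": [
    {"slide": [-0.5, 0, 0], "angular": [0, 0, 0], "claw": -1},
    {"slide": [-0.5, 0, 0], "angular": [0, 0, 0], "claw": -1},
    {"slide": [-0.5, 0, 0], "angular": [0, 0, 0], "claw": -1},
    {"slide": [-0.5, 0, 0], "angular": [0, 0, 0], "claw": -1},
    {"slide": [0, 0, 0], "angular": [0, 0, 0], "claw": -1}
  ]
}}

```text
time: 9.65
ee_pos: [0.5052, -0.0672, 0.1224]
tcp_rot: [180.0, -0.0, 22.6]
wrist_force: [1.2, -0.5, -0.2]
opening: 0.0123
grasp_force: 90.6
```

Run:
```python
from h import *
o=bot.get_obs();print(o['time'],o['ee_pos'],o['tcp_rot'],Ro.from_euler('xyz',o['tcp_rot'],degrees=True).inv().apply(o['wrist_force']))
im=snap('wrist','w5.png')
cv2.imwrite('pics/w5b.png',cv2.resize(im[30:150,172:332],(800,600),interpolation=cv2.INTER_CUBIC)[:,:,::-1])
```

```text
9.65 [ 0.5051511  -0.06722448  0.12235511] [ 1.79995843e+02 -2.07886580e-02  2.25652214e+01] [0.91158068 0.87037632 0.21267893]
```

View pics/w5b.png

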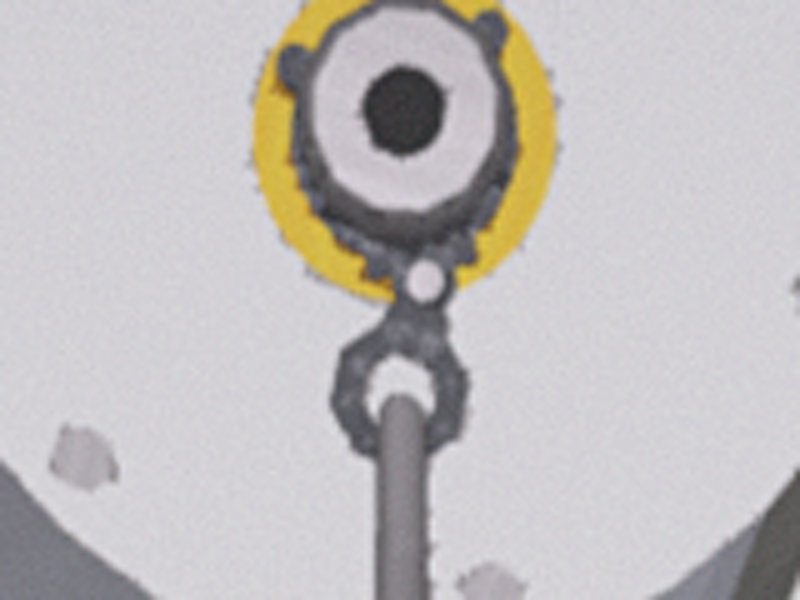

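The hook sits in the eye and has swung the tab nearly in line: head (405,108), rivet (427,280), eye (400,390). Now I'll pull gently.

Call:
{"op": "play_rows", "data": {
  "increments": [
    {"slide": [-0.7, 0, 0], "angular": [0, 0, 0], "claw": -1},
    {"slide": [-0.7, 0, 0], "angular": [0, 0, 0], "claw": -1},
    {"slide": [-0.7, 0, 0], "angular": [0, 0, 0], "claw": -1},
    {"slide": [0, 0, 0], "angular": [0, 0, 0], "claw": -1}
  ]
}}

```text
time: 10.1
ee_pos: [0.5038, -0.0679, 0.1226]
tcp_rot: [180.0, -0.1, 22.6]
wrist_force: [5.3, 1.5, -1.7]
opening: 0.0125
grasp_force: 90.6
```

Call:
{"op": "play_rows", "data": {
  "increments": [
    {"slide": [-0.7, 0, 0], "angular": [0, 0, 0], "claw": -1},
    {"slide": [-0.7, 0, 0], "angular": [0, 0, 0], "claw": -1},
    {"slide": [-0.7, 0, 0], "angular": [0, 0, 0], "claw": -1},
    {"slide": [0, 0, 0], "angular": [0, 0, 0], "claw": -1}
  ]
}}

```text
time: 10.5
ee_pos: [0.5027, -0.0684, 0.1229]
tcp_rot: [180.0, -0.2, 22.6]
wrist_force: [9.0, 3.5, -1.9]
opening: 0.0125
grasp_force: 90.5
```

Call:
{"op": "play_rows", "data": {
  "increments": [
    {"slide": [-0.7, 0, 0], "angular": [0, 0, 0], "claw": -1},
    {"slide": [-0.7, 0, 0], "angular": [0, 0, 0], "claw": -1},
    {"slide": [0, 0, 0], "angular": [0, 0, 0], "claw": -1}
  ]
}}

```text
time: 10.8
ee_pos: [0.5018, -0.0689, 0.1231]
tcp_rot: [180.0, -0.3, 22.6]
wrist_force: [11.2, 3.4, -1.1]
opening: 0.012
grasp_force: 90.6
```

Call:
{"op": "play_rows", "data": {
  "increments": [
    {"slide": [-0.7, 0, 0], "angular": [0, 0, 0], "claw": -1},
    {"slide": [-0.7, 0, 0], "angular": [0, 0, 0], "claw": -1},
    {"slide": [0, 0, 0], "angular": [0, 0, 0], "claw": -1}
  ]
}}

```text
time: 11.1
ee_pos: [0.5004, -0.0694, 0.1231]
tcp_rot: [180.0, -0.3, 22.6]
wrist_force: [9.8, 4.0, -1.3]
opening: 0.0122
grasp_force: 90.5
```

Call:
{"op": "play_rows", "data": {
  "increments": [
    {"slide": [-0.7, 0, 0], "angular": [0, 0, 0], "claw": -1},
    {"slide": [0, 0, 0], "angular": [0, 0, 0], "claw": -1}
  ]
}}

```text
time: 11.3
ee_pos: [0.4979, -0.0702, 0.1224]
tcp_rot: [180.0, 0.0, 22.6]
wrist_force: [0.0, -1.1, -0.9]
opening: 0.0122
grasp_force: 90.7
```

Call:
{"op": "play_rows", "data": {
  "increments": [
    {"slide": [-1.5, 0, 0], "angular": [0, 0, 0], "claw": -1},
    {"slide": [-1.5, 0, 0], "angular": [0, 0, 0], "claw": -1},
    {"slide": [-1.5, 0, 0], "angular": [0, 0, 0], "claw": -1},
    {"slide": [-1.5, 0, 0], "angular": [0, 0, 0], "claw": -1},
    {"slide": [0, 0, 0], "angular": [0, 0, 0], "claw": -1}
  ]
}}

```text
time: 11.8
ee_pos: [0.4921, -0.0727, 0.1223]
tcp_rot: [180.0, 0.0, 22.6]
wrist_force: [1.2, -1.1, -1.7]
opening: 0.0126
grasp_force: 90.7
```

Call:
{"op": "play_rows", "data": {
  "increments": [
    {"slide": [-2, 0, 0], "angular": [0, 0, 0], "claw": -1},
    {"slide": [-2, 0, 0], "angular": [0, 0, 0], "claw": -1},
    {"slide": [-2, 0, 0], "angular": [0, 0, 0], "claw": -1},
    {"slide": [-2, 0, 0], "angular": [0, 0, 0], "claw": -1},
    {"slide": [-2, 0, 0], "angular": [0, 0, 0], "claw": -1},
    {"slide": [-2, 0, 0], "angular": [0, 0, 0], "claw": -1},
    {"slide": [0, 0, 0], "angular": [0, 0, 0], "claw": -1},
    {"slide": [0, 0, 0], "angular": [0, 0, 0], "claw": -1}
  ]
}}

```text
time: 12.6
ee_pos: [0.4813, -0.0772, 0.1223]
tcp_rot: [180.0, -0.0, 22.6]
wrist_force: [-0.1, -0.3, 0.3]
opening: 0.0126
grasp_force: 90.7
```

Run:
```python
from h import *
o=bot.get_obs();print(o['time'],o['ee_pos'],o['tcp_rot'],o['wrist_force']);ci=bot.camera_info('wrist')
im=snap('wrist','w6.png')
u,v=proj(ci,(.5994,-.0287,.0965));print(u,v)
cv2.imwrite('pics/w6b.png',cv2.resize(im[0:150,152:352],(800,600),interpolation=cv2.INTER_CUBIC)[:,:,::-1])
```

```text
12.6 [ 0.4812855  -0.0771608   0.12230759] [ 1.79997641e+02 -3.25916401e-03  2.25579877e+01] [-0.08168621 -0.31409404  0.336725  ]
253.31994004700834 -10.85781932875986
```

View pics/w6b.png

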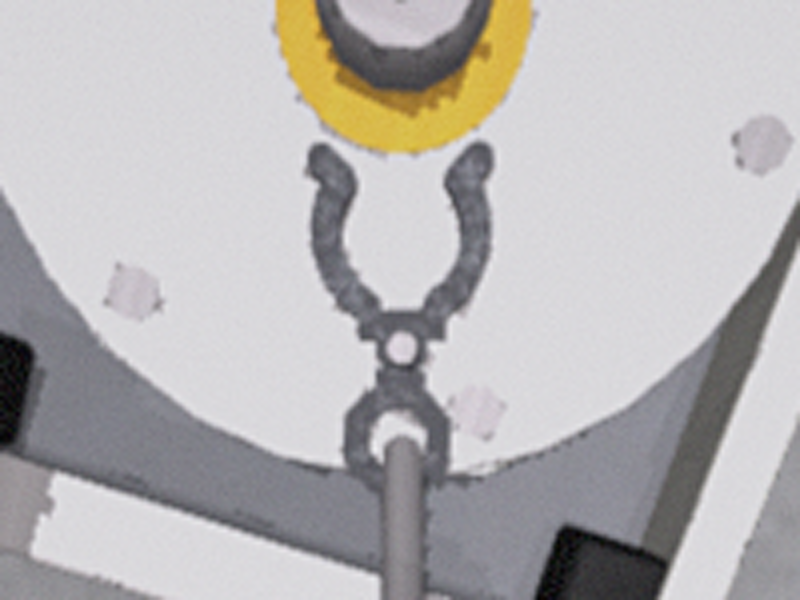

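The ring is clear of the spindle and lies on the rotor: arms around (402,235), rivet (402,347), eye (400,430). I'll lift out the hook and retrace to the rest.

Run:
```python
from h import *
ci=bot.camera_info('wrist')
for n,u,v in[('ring',152+402/4,235/4),('rivet',152+402/4,347/4)]: print(n,ray(ci,u,v,.084))
plan([((.4813,-.0772,.165),22.56,22),((.4748,-.2992,.13),17.6,35),((.4748,-.2992,.075),17.6,20),((.4748,-.2992,.0515),17.6,8)],claw=-1)
```

```text
ring [ 0.57433674 -0.03874466  0.084     ]
rivet [ 0.56156642 -0.04406932  0.084     ]
T 12.65
[{"slide": [0, 0, -21], "angular": [0, 0, 0], "claw": -1}, {"slide": [0, 0, -22], "angular": [0, 0, 0], "claw": -1}, {"slide": [-13, 29, 5], "angular": [0, 0, 0.7], "claw": -1}, {"slide": [-13, 29, 5], "angular": [0, 0, 0.7], "claw": -1}, {"slide": [-12, 29, 5], "angular": [0, 0, 0.7], "claw": -1}, {"slide": [-12, 30, 5], "angular": [0, 0, 0.7], "claw": -1}, {"slide": [-12, 29, 5], "angular": [0, 0, 0.7], "claw": -1}, {"slide": [-11, 30, 5], "angular": [0, 0, 0.7], "claw": -1}]
[{"slide": [-11, 30, 5], "angular": [0, 0, 0.8], "claw": -1}, {"slide": [0, 0, 18], "angular": [0, 0, 0], "claw": -1}, {"slide": [0, 0, 19], "angular": [0, 0, 0], "claw": -1}, {"slide": [0, 0, 18], "angular": [0, 0, 0], "claw": -1}, {"slide": [0.1, -0.1, 7.9], "angular": [0, 0, 0], "claw": -1}, {"slide": [0.1, -0.1, 8], "angular": [0, 0, 0], "claw": -1}, {"slide": [0.1, -0.1, 7.9], "angular": [0, 0, 0], "claw": -1}]
```

Call:
{"op": "play_rows", "data": {
  "increments": [
    {"slide": [0, 0, -3], "angular": [0, 0, 0], "claw": -1},
    {"slide": [0, 0, -5], "angular": [0, 0, 0], "claw": -1},
    {"slide": [0, 0, -15], "angular": [0, 0, 0], "claw": -1},
    {"slide": [0, 0, -20], "angular": [0, 0, 0], "claw": -1},
    {"slide": [0, 0, 0], "angular": [0, 0, 0], "claw": -1},
    {"slide": [-13, 29, 5], "angular": [0, 0, 0.7], "claw": -1},
    {"slide": [-13, 29, 5], "angular": [0, 0, 0.7], "claw": -1},
    {"slide": [-12, 29, 5], "angular": [0, 0, 0.7], "claw": -1}
  ]
}}

```text
time: 13.45
ee_pos: [0.4784, -0.173, 0.1504]
tcp_rot: [180.0, -0.0, 20.5]
wrist_force: [0.1, 0.4, -1.2]
opening: 0.0123
grasp_force: 90.8
```

Call:
{"op": "play_rows", "data": {
  "increments": [
    {"slide": [-12, 30, 5], "angular": [0, 0, 0.7], "claw": -1},
    {"slide": [-12, 29, 5], "angular": [0, 0, 0.7], "claw": -1},
    {"slide": [-11, 30, 5], "angular": [0, 0, 0.7], "claw": -1},
    {"slide": [-11, 30, 5], "angular": [0, 0, 0.8], "claw": -1},
    {"slide": [0, 0, 0], "angular": [0, 0, 0], "claw": -1},
    {"slide": [0, 0, 0], "angular": [0, 0, 0], "claw": -1},
    {"slide": [0, 0, 0], "angular": [0, 0, 0], "claw": -1}
  ]
}}

```text
time: 14.15
ee_pos: [0.4747, -0.299, 0.1305]
tcp_rot: [-180.0, -0.0, 17.6]
wrist_force: [-0.2, 0.6, -0.9]
opening: 0.0123
grasp_force: 90.8
```

Run:
```python
from h import *
print(bot.get_obs()['ee_pos'],bot.get_obs()['tcp_rot'])
plan([((.4748,-.2992,.075),17.6,20),((.4748,-.2992,.0515),17.6,8)],claw=-1)
```

```text
[ 0.47471599 -0.29897134  0.13046851] [-1.79989681e+02 -6.78769193e-03  1.75942028e+01]
T 14.15
[{"slide": [0, 0, 18], "angular": [0, 0, 0], "claw": -1}, {"slide": [0, 0, 19], "angular": [0, 0, 0], "claw": -1}, {"slide": [0, 0, 18], "angular": [0, 0, 0], "claw": -1}, {"slide": [0, 0.1, 8], "angular": [0, 0, 0], "claw": -1}, {"slide": [0, 0.1, 8], "angular": [0, 0, 0], "claw": -1}, {"slide": [0, 0.1, 8], "angular": [0, 0, 0], "claw": -1}]
```

Call:
{"op": "play_rows", "data": {
  "increments": [
    {"slide": [0, 0.2, 18], "angular": [0, 0, 0], "claw": -1},
    {"slide": [0, 0, 19], "angular": [0, 0, 0], "claw": -1},
    {"slide": [0, 0, 18], "angular": [0, 0, 0], "claw": -1},
    {"slide": [0, 0, 8], "angular": [0, 0, 0], "claw": -1},
    {"slide": [0, 0, 8], "angular": [0, 0, 0], "claw": -1},
    {"slide": [0, 0, 7], "angular": [0, 0, 0], "claw": -1},
    {"slide": [0, 0, 0], "angular": [0, 0, 0], "claw": -1},
    {"slide": [0, 0, 0], "angular": [0, 0, 0], "claw": -1}
  ]
}}

```text
time: 14.95
ee_pos: [0.4749, -0.2998, 0.0527]
tcp_rot: [180.0, -0.0, 17.6]
wrist_force: [0.8, -0.2, -1.0]
opening: 0.0124
grasp_force: 90.8
```

Call:
{"op": "play_rows", "data": {
  "increments": [
    {"slide": [0, 0, 0.7], "angular": [0, 0, 0], "claw": -1},
    {"slide": [0, 0, 0], "angular": [0, 0, 0], "claw": -1},
    {"slide": [0, 0, 0], "angular": [0, 0, 0], "claw": -0.7},
    {"slide": [0, 0, 0], "angular": [0, 0, 0], "claw": -0.4},
    {"slide": [0, 0, 0], "angular": [0, 0, 0], "claw": 0},
    {"slide": [0, 0, 0], "angular": [0, 0, 0], "claw": 0.3},
    {"slide": [0, 0, 0], "angular": [0, 0, 0], "claw": 0.3},
    {"slide": [0, 0, 0], "angular": [0, 0, 0], "claw": 0.3}
  ]
}}

```text
time: 15.75
ee_pos: [0.4747, -0.2997, 0.0516]
tcp_rot: [-180.0, -0.0, 17.6]
wrist_force: [1.3, 0.3, -0.1]
opening: 0.0555
grasp_force: 0.0
```

Call:
{"op": "play_rows", "data": {
  "increments": [
    {"slide": [0, 0, -15], "angular": [0, 0, 0], "claw": 0.3},
    {"slide": [0, 0, -30], "angular": [0, 0, 0], "claw": 0.3},
    {"slide": [0, 0, -40], "angular": [0, 0, 0], "claw": 0.3},
    {"slide": [-20, 0, -40], "angular": [0, 0, 0], "claw": 0.3},
    {"slide": [0, 0, -20], "angular": [0, 0, 0], "claw": 0.3},
    {"slide": [0, 0, 0], "angular": [0, 0, 0], "claw": 0.3},
    {"slide": [0, 0, 0], "angular": [0, 0, 0], "claw": 0.3}
  ]
}}

```text
time: 16.45
ee_pos: [0.4558, -0.3059, 0.1973]
tcp_rot: [179.9, -0.0, 17.6]
wrist_force: [1.0, -0.5, -0.0]
opening: 0.0556
grasp_force: 0.0
```

Run:
```python
from h import *
im=snap('wrist','w7.png');ci=bot.camera_info('wrist')
m=(im.max(2)<50).astype(np.uint8)
for c in cv2.findContours(m,cv2.RETR_EXTERNAL,cv2.CHAIN_APPROX_NONE)[0]:
    r=cv2.minAreaRect(c)
    if 300<cv2.contourArea(c)<3000: print(np.round(r[0],1),np.round(r[1],1),r[2],np.round(ray(ci,*r[0],.058),4))
# ring view: ring centre .5743,-.0387 ; place TCP 20 mm towards robot
d=np.array([np.cos(np.radians(22.6)),np.sin(np.radians(22.6))])
c=np.array([.5743,-.0387])-d*.05
plan([((*c,.17),22.6)],claw=.3)
```

```text
[251.5 168. ] [90. 15.] 90.0 [ 0.4746 -0.2991  0.058 ]
[37.3 19.6] [57.7 23.5] 17.650123596191406 [ 0.5399 -0.0934  0.058 ]
[180.8  11.8] [16.4 36.5] 29.744882583618164 [ 0.5811 -0.2048  0.058 ]
T 16.5
[{"slide": [21, -31, 4], "angular": [0, 0, -0.7], "claw": 0.3}, {"slide": [21, -30, 4], "angular": [0, 0, -0.7], "claw": 0.3}, {"slide": [21, -30, 3], "angular": [0, 0, -0.7], "claw": 0.3}, {"slide": [22, -30, 4], "angular": [0, 0, -0.7], "claw": 0.3}, {"slide": [22, -29, 4], "angular": [0, 0, -0.7], "claw": 0.3}, {"slide": [22, -30, 4], "angular": [0, 0, -0.8], "claw": 0.3}, {"slide": [23, -29, 3], "angular": [0, 0, -0.7], "claw": 0.3}]
```

The pick lies straight in its rest. Next, the ring.

Call:
{"op": "play_rows", "data": {
  "increments": [
    {"slide": [21, -31, 4], "angular": [0, 0, -0.7], "claw": -0.16},
    {"slide": [21, -30, 4], "angular": [0, 0, -0.7], "claw": -0.16},
    {"slide": [21, -30, 3], "angular": [0, 0, -0.7], "claw": -0.16},
    {"slide": [22, -30, 4], "angular": [0, 0, -0.7], "claw": -0.16},
    {"slide": [22, -29, 4], "angular": [0, 0, -0.7], "claw": -0.16},
    {"slide": [22, -30, 4], "angular": [0, 0, -0.8], "claw": -0.16},
    {"slide": [23, -29, 3], "angular": [0, 0, -0.7], "claw": -0.16},
    {"slide": [0, 0, 0], "angular": [0, 0, 0], "claw": -0.16}
  ]
}}

```text
time: 17.3
ee_pos: [0.5284, -0.0541, 0.1685]
tcp_rot: [-179.9, 0.1, 22.8]
wrist_force: [-0.8, -0.3, -0.4]
opening: 0.036
grasp_force: 0.0
```

Run:
```python
from h import *
o=bot.get_obs();print(o['time'],o['ee_pos'],o['tcp_rot'],o['opening'],bot.tcp_to_tips)
im=snap('wrist','w8.png');ci=bot.camera_info('wrist');g=im.max(2)
R=Ro.from_euler('xyz',o['tcp_rot'],degrees=True)
m=(g<130).astype(np.uint8)
for c in cv2.findContours(m,cv2.RETR_EXTERNAL,cv2.CHAIN_APPROX_NONE)[0]:
    a=cv2.contourArea(c);x,y=c[:,0].mean(0)
    if 60<a<4000 and 200<x<310 and y<220:
        r=cv2.minAreaRect(c);b=np.array([ray(ci,*q,.084) for q in cv2.boxPoints(r)])
        print(round(a),np.round(r[0],1),np.round(r[1],1),r[2],np.round(R.inv().apply(b-o['ee_pos'])*1000,1).tolist())
print(proj(ci,(.5743,-.0387,.084)))
cv2.imwrite('pics/w8b.png',cv2.resize(im[40:265,106:406],(800,600),interpolation=cv2.INTER_CUBIC)[:,:,::-1])
```

```text
17.3 [ 0.5283855  -0.05410502  0.16851367] [-1.79873529e+02  1.31007087e-01  2.28247051e+01] 0.03597467798543081 0.019
(np.float64(255.09077898769146), np.float64(144.59178398302737))
```

View pics/w8b.png

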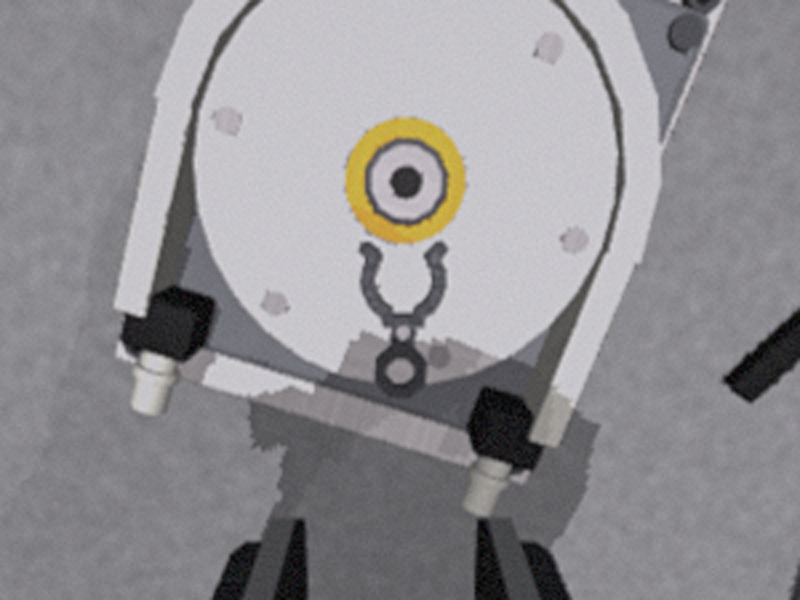

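The ring lies undisturbed: centre crop (403,284), rivet (403,331), eye (401,370). Both jaws are in line with it.

Run:
```python
from h import *
o=bot.get_obs();ci=bot.camera_info('wrist');R=Ro.from_euler('xyz',o['tcp_rot'],degrees=True);k=600/225
print(o['ee_pos'],o['tcp_rot'])
P={}
for n,u,v in[('ring',403,284),('rivet',403,331),('eye',401,370)]:
    P[n]=ray(ci,106+u/k,40+v/k,.084);print(n,P[n],np.round(R.inv().apply(P[n]-o['ee_pos'])*1000,1))
t=P['ring']+.2*(P['rivet']-P['ring'])
plan([((*t[:2],.125),22.6,30),((*t[:2],.1035),22.6,11)],claw=-.16)
```

```text
[ 0.52804796 -0.05574889  0.16888392] [-1.79916096e+02  1.45446577e-01  2.27674524e+01]
ring [ 0.57358799 -0.04064855  0.084     ] [48.1  3.8 84.8]
rivet [ 0.56133249 -0.04588273  0.084     ] [34.7  3.9 84.8]
eye [ 0.55056814 -0.04985038  0.084     ] [23.3  3.4 84.8]
T 17.35
[{"slide": [15, 1, 15], "angular": [0, 0, 0.1], "claw": -0.16}, {"slide": [15, 1, 14], "angular": [0, 0.1, 0], "claw": -0.16}, {"slide": [15, 2, 15], "angular": [-0.1, 0, 0.1], "claw": -0.16}, {"slide": [0.1, -0.1, 10.6], "angular": [0, 0, 0], "claw": -0.16}, {"slide": [0.2, -0.2, 10.7], "angular": [0, 0, 0], "claw": -0.16}]
```

Call:
{"op": "play_rows", "data": {
  "increments": [
    {"slide": [15, 1, 15], "angular": [0, 0, 0], "claw": -0.16},
    {"slide": [15, 1, 14], "angular": [0, 0, 0], "claw": -0.16},
    {"slide": [15, 2, 15], "angular": [0, 0, 0], "claw": -0.16},
    {"slide": [0, 0, 10], "angular": [0, 0, 0], "claw": -0.16},
    {"slide": [0, 0, 10], "angular": [0, 0, 0], "claw": -0.16},
    {"slide": [0, 0, 0], "angular": [0, 0, 0], "claw": -0.16},
    {"slide": [0, 0, 0], "angular": [0, 0, 0], "claw": -0.16},
    {"slide": [0, 0, 0], "angular": [0, 0, 0], "claw": -0.16}
  ]
}}

```text
time: 18.15
ee_pos: [0.5715, -0.0445, 0.1075]
tcp_rot: [180.0, -0.1, 22.5]
wrist_force: [-0.1, 0.0, -0.2]
opening: 0.0357
grasp_force: 0.0
```

Run:
```python
from h import *
o=bot.get_obs();ci=bot.camera_info('wrist');R=Ro.from_euler('xyz',o['tcp_rot'],degrees=True)
print(o['ee_pos'],o['tcp_rot'],np.round(R.inv().apply(np.array([.5736,-.0406,.084])-o['ee_pos'])*1000,1))
im=snap('wrist','w9.png')
cv2.imwrite('pics/w9b.png',cv2.resize(im[150:300,152:352],(800,600),interpolation=cv2.INTER_CUBIC)[:,:,::-1])
```

```text
[ 0.57151635 -0.0444506   0.10754824] [ 1.79965739e+02 -6.41663971e-02  2.25439448e+01] [ 3.4 -2.8 23.6]
```

View pics/w9b.png

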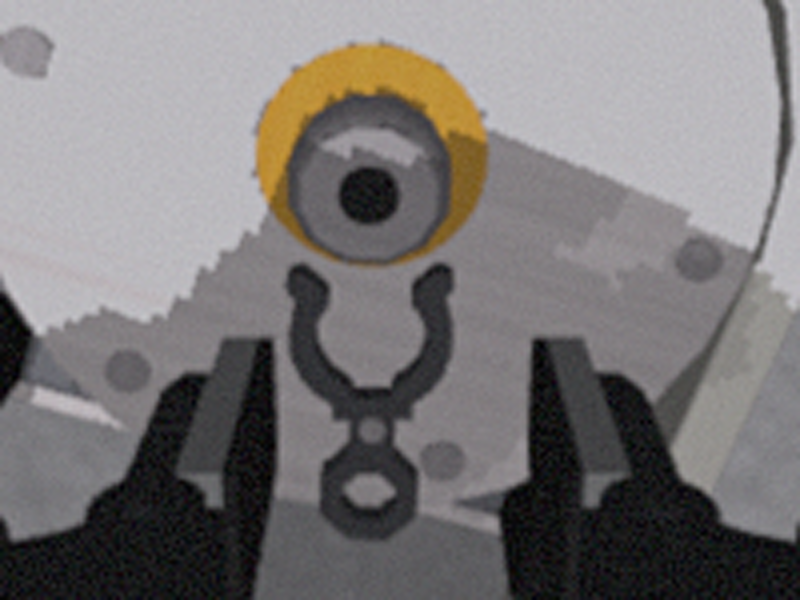

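Run:
```python
from h import *
o=bot.get_obs();ci=bot.camera_info('wrist');R=Ro.from_euler('xyz',o['tcp_rot'],degrees=True)
print(o['ee_pos'],o['tcp_rot'])
for n,u,v in[('ring',371,325),('rivet',372,432),('eye',369,490)]:
    P=ray(ci,152+u/4,150+v/4,.084);print(n,P,np.round(R.inv().apply(P-o['ee_pos'])*1000,1))
for y in(-18,18):
  for x in (-11,11): print(x,y,(np.array(proj(ci,o['ee_pos']+R.apply([x/1000,y/1000,.019])))-[152,150])*4)
```

```text
[ 0.57160179 -0.04438861  0.10757224] [ 1.79962989e+02 -7.09777236e-02  2.25488317e+01]
ring [ 0.57712574 -0.03761004  0.084     ] [ 7.7 -4.2 23.6]
rivet [ 0.56096365 -0.04434727  0.084     ] [-9.8 -4.1 23.6]
eye [ 0.55154632 -0.04768893  0.084     ] [-19.8  -4.7  23.5]
-11 -18 [276.23986394 455.25665138]
11 -18 [271.06931085 317.26851862]
-11 18 [522.98666818 455.41684881]
11 18 [528.34423721 317.45249785]
```

Call:
{"op": "play_rows", "data": {
  "increments": [
    {"slide": [1.5, -2, 0], "angular": [0, 0, 0], "claw": -0.16},
    {"slide": [0, -2.2, 2], "angular": [0, 0, 0], "claw": -0.16},
    {"slide": [0, 0, 2], "angular": [0, 0, 0], "claw": -0.16},
    {"slide": [0, 0, 1.5], "angular": [0, 0, 0], "claw": -0.16},
    {"slide": [0, 0, 0], "angular": [0, 0, 0], "claw": -0.16},
    {"slide": [0, 0, 0], "angular": [0, 0, 0], "claw": -0.16}
  ]
}}

```text
time: 18.8
ee_pos: [0.5712, -0.0397, 0.101]
tcp_rot: [-180.0, 0.0, 22.6]
wrist_force: [-0.0, 0.0, 0.2]
opening: 0.0358
grasp_force: 0.0
```

Call:
{"op": "play_rows", "data": {
  "increments": [
    {"slide": [0, 0, 0.7], "angular": [0, 0, 0], "claw": -0.23},
    {"slide": [0, 0, 0], "angular": [0, 0, 0], "claw": -0.28},
    {"slide": [0, 0, 0], "angular": [0, 0, 0], "claw": -0.28},
    {"slide": [0, 0, 0], "angular": [0, 0, 0], "claw": -0.28}
  ],
  "squeeze": 25
}}

```text
time: 19.2
ee_pos: [0.5713, -0.0398, 0.1005]
tcp_rot: [180.0, -0.0, 22.6]
wrist_force: [-0.2, 0.1, -0.5]
opening: 0.0307
grasp_force: 0.0
```

Call:
{"op": "play_rows", "data": {
  "increments": [
    {"slide": [0, 0, 0], "angular": [0, 0, 0], "claw": -0.4},
    {"slide": [0, 0, 0], "angular": [0, 0, 0], "claw": -0.5},
    {"slide": [0, 0, 0], "angular": [0, 0, 0], "claw": -0.6},
    {"slide": [0, 0, 0], "angular": [0, 0, 0], "claw": -0.7},
    {"slide": [0, 0, 0], "angular": [0, 0, 0], "claw": -0.8},
    {"slide": [0, 0, 0], "angular": [0, 0, 0], "claw": -0.8}
  ],
  "squeeze": 30
}}

```text
time: 19.8
ee_pos: [0.5714, -0.0397, 0.1007]
tcp_rot: [180.0, -0.0, 22.6]
wrist_force: [-1.1, 0.3, 5.0]
opening: 0.0204
grasp_force: 29.4
```

Call:
{"op": "play_rows", "data": {
  "increments": [
    {"slide": [0, 0, -5], "angular": [0, 0, 0], "claw": -0.8},
    {"slide": [0, 0, -10], "angular": [0, 0, 0], "claw": -0.8},
    {"slide": [0, 0, -20], "angular": [0, 0, 0], "claw": -0.8},
    {"slide": [0, 0, -30], "angular": [0, 0, 0], "claw": -0.8},
    {"slide": [0, 0, -35], "angular": [0, 0, 0], "claw": -0.8},
    {"slide": [0, 0, 0], "angular": [0, 0, 0], "claw": -0.8}
  ]
}}

```text
time: 20.4
ee_pos: [0.5728, -0.0399, 0.206]
tcp_rot: [179.8, -0.4, 22.6]
wrist_force: [-0.2, 0.9, -0.1]
opening: 0.0202
grasp_force: 29.5
```

Run:
```python
from h import *
o=bot.get_obs();print(o['opening'],o['grasp_force'],o['ee_pos'])
a=bot.camera('wrist');cv2.imwrite('pics/w10.png',a[:,:,::-1])
g=a.max(2).astype(int); print(g[190:300:4,236:272:2])
plan([((.525,.23,.20),80,40)],claw=-.8,astep=6)
```

```text
0.02021722350771138 29.548953770427033 [ 0.57276328 -0.03986886  0.20601336]
[[143 146 144 142 148 142 142 143 143 144 143 143 143 144 146 139 143 139]
 [138 142 140 140 135 139 139 140 147 144 150 141 137 141 142 145 143 148]
 [145 145 148 142 143 141 142 142 142 138 139 141 139 137 160 161 160 152]
 [147 149 147 146 143 142 143 145 151 145 143 144 158 159 158 158 158 151]
 [141 141 140 142 144 143 145 146 148 142 140 155 157 160 161 157 161 162]
 [145 145 140 139 147 141 139 142 149 150 158 156 127 118 128 161 158 158]
 [136 140 141 142 146 141 164 159 160 157 159 150 118 121 119 154 156 155]
 [140 140 144 161 161 156 154 154 154 157 159 161 160 162 161 151 141 120]
 [135 160 152 137 120 110  83  84  96  93  95  93  97  94  95  94  81  87]
 [ 55  40  89 148 160 156 153 153 156 147 142 123  96  87  58  36  53  54]
 [ 56  55  58  43 141 151 155 153 147 154 153 150 158  63  53  53  56  56]
 [ 57  55  58  78 101 100 109  99 101 109 121 144 152 117  60  54  59  50]
 [ 58  55  87 105 104 104 100  98 102  99 107 104  98 108  97  58  55  48]
 [ 64  54 109 107 106 104 101 101 102 103 100 10
[... 1034 characters left out ...]
7 101 103 100 107 144 138 149 141 140 145]]
T 20.45
[{"slide": [6, -27, 0], "angular": [0, 0, -5.7], "claw": -0.8}, {"slide": [9, -26, 1], "angular": [0, 0, -5.7], "claw": -0.8}, {"slide": [11, -25, 0], "angular": [0, 0, -5.8], "claw": -0.8}, {"slide": [13, -24, 0], "angular": [0, 0, -5.7], "claw": -0.8}, {"slide": [16, -22, 1], "angular": [0, 0, -5.8], "claw": -0.8}, {"slide": [18, -20, 0], "angular": [0.1, 0, -5.7], "claw": -0.8}, {"slide": [20, -19, 0], "angular": [0, 0, -5.8], "claw": -0.8}, {"slide": [22, -17, 1], "angular": [0.1, 0, -5.7], "claw": -0.8}]
[{"slide": [23, -14, 0], "angular": [0, -0.1, -5.8], "claw": -0.8}, {"slide": [25, -12, 0], "angular": [0.1, 0, -5.7], "claw": -0.8}]
```

The brightness pattern shows the ring held flat between the pads, with arms, rivet and eye all visible. Moving to the tray.

Call:
{"op": "play_rows", "data": {
  "increments": [
    {"slide": [6, -27, 0], "angular": [0, 0, -5.7], "claw": -0.8},
    {"slide": [9, -26, 1], "angular": [0, 0, -5.7], "claw": -0.8},
    {"slide": [11, -25, 0], "angular": [0, 0, -5.8], "claw": -0.8},
    {"slide": [13, -24, 0], "angular": [0, 0, -5.7], "claw": -0.8},
    {"slide": [16, -22, 1], "angular": [0, 0, -5.8], "claw": -0.8},
    {"slide": [18, -20, 0], "angular": [0, 0, -5.7], "claw": -0.8},
    {"slide": [20, -19, 0], "angular": [0, 0, -5.8], "claw": -0.8},
    {"slide": [22, -17, 1], "angular": [0, 0, -5.7], "claw": -0.8}
  ]
}}

```text
time: 21.25
ee_pos: [0.5324, 0.1771, 0.1966]
tcp_rot: [-180.0, 0.0, 68.7]
wrist_force: [0.5, -0.8, -0.2]
opening: 0.02
grasp_force: 29.5
```

Call:
{"op": "play_rows", "data": {
  "increments": [
    {"slide": [23, -14, 0], "angular": [0, 0, -5.8], "claw": -0.8},
    {"slide": [25, -12, 0], "angular": [0, 0, -5.7], "claw": -0.8},
    {"slide": [0, 0, 0], "angular": [0, 0, 0], "claw": -0.8},
    {"slide": [0, 0, 0], "angular": [0, 0, 0], "claw": -0.8}
  ]
}}

```text
time: 21.65
ee_pos: [0.5232, 0.2302, 0.1966]
tcp_rot: [-179.9, 0.1, 80.0]
wrist_force: [-0.7, -0.4, -0.4]
opening: 0.0201
grasp_force: 29.6
```

Run:
```python
from h import *
o=bot.get_obs();ci=bot.camera_info('wrist');print(o['ee_pos'],o['tcp_rot'],o['opening'])
a=bot.camera('wrist');cv2.imwrite('pics/w11.png',a[:,:,::-1])
g=cv2.cvtColor(a,cv2.COLOR_RGB2GRAY)
for th in(100,130,145,160):
  for m in (g>th,g<th):
    for c in cv2.findContours(m.astype(np.uint8),cv2.RETR_EXTERNAL,cv2.CHAIN_APPROX_NONE)[0]:
        r=cv2.minAreaRect(c)
        if 2000<cv2.contourArea(c)<40000: print(th,round(cv2.contourArea(c)),np.round(r[0]),np.round(r[1]),round(r[2],1),np.round(ray(ci,*r[0],.01)[:2],3))
sc=bot.camera_info('scene'); 
print(np.round([proj(ci,(x,y,.02)) for x,y in((.4585,.2498),(.475,.3392),(.5932,.3306),(.5905,.23))]))
```

```text
[0.52324158 0.23017731 0.19662741] [-1.79942882e+02  5.58847223e-02  7.99582157e+01] 0.02009529936132922
100 2366 [252. 296.] [81. 54.] 90.0 [0.494 0.07 ]
100 4239 [425. 118.] [90. 94.] 15.5 [0.717 0.261]
100 10862 [238. 117.] [ 94. 123.] 86.1 [0.52  0.297]
130 2176 [255. 295.] [53. 82.] 9.0 [0.498 0.07 ]
130 9319 [239. 116.] [ 89. 118.] 86.4 [0.52  0.298]
130 5468 [426. 130.] [138.  96.] 0.9 [0.719 0.248]
145 9238 [239. 116.] [ 89. 117.] 86.6 [0.52  0.298]
145 18344 [402.  93.] [187. 217.] 90.0 [0.694 0.291]
145 5828 [48. 72.] [145.  97.] 90.0 [0.336 0.374]
160 9062 [239. 116.] [ 88. 117.] 86.4 [0.521 0.298]
[[192. 171.]
 [186.  83.]
 [305.  70.]
 [313. 168.]]
```

Run:
```python
from h import *
plan([((.521,.306,.12),80,35),((.521,.306,.05),80,25),((.521,.306,.0255),80,9)],claw=-.8)
```

```text
T 21.7
[{"slide": [19, -4, 19], "angular": [0, 0, 0], "claw": -0.8}, {"slide": [18, -4, 19], "angular": [0, 0, 0], "claw": -0.8}, {"slide": [19, -4, 20], "angular": [0, 0, -0.1], "claw": -0.8}, {"slide": [19, -4, 19], "angular": [0, 0, 0], "claw": -0.8}, {"slide": [0, 0, 23], "angular": [0, 0, 0], "claw": -0.8}, {"slide": [0, 0, 24], "angular": [0, 0, 0], "claw": -0.8}, {"slide": [0, 0, 23], "angular": [0, 0, 0], "claw": -0.8}, {"slide": [0, 0.1, 8.1], "angular": [0, 0, 0], "claw": -0.8}]
[{"slide": [0, 0.1, 8.1], "angular": [0, 0, 0], "claw": -0.8}, {"slide": [-0.1, 0.2, 8.1], "angular": [0, 0, 0], "claw": -0.8}]
```

Call:
{"op": "play_rows", "data": {
  "increments": [
    {"slide": [19, -4, 19], "angular": [0, 0, 0], "claw": -0.8},
    {"slide": [18, -4, 19], "angular": [0, 0, 0], "claw": -0.8},
    {"slide": [19, -4, 20], "angular": [0, 0, 0], "claw": -0.8},
    {"slide": [19, -4, 19], "angular": [0, 0, 0], "claw": -0.8},
    {"slide": [0, 0, 23], "angular": [0, 0, 0], "claw": -0.8},
    {"slide": [0, 0, 24], "angular": [0, 0, 0], "claw": -0.8},
    {"slide": [0, 0, 15], "angular": [0, 0, 0], "claw": -0.8},
    {"slide": [0, 0, 8], "angular": [0, 0, 0], "claw": -0.8}
  ]
}}

```text
time: 22.5
ee_pos: [0.5207, 0.3055, 0.0488]
tcp_rot: [-179.9, 0.1, 79.9]
wrist_force: [0.2, -0.3, -0.1]
opening: 0.02
grasp_force: 29.6
```

Call:
{"op": "play_rows", "data": {
  "increments": [
    {"slide": [0, 0, 8], "angular": [0, 0, 0], "claw": -0.8},
    {"slide": [0, 0, 8], "angular": [0, 0, 0], "claw": -0.8},
    {"slide": [0, 0, 5], "angular": [0, 0, 0], "claw": -0.8},
    {"slide": [0, 0, 0], "angular": [0, 0, 0], "claw": -0.8},
    {"slide": [0, 0, 0], "angular": [0, 0, 0], "claw": -0.8},
    {"slide": [0, 0, 0], "angular": [0, 0, 0], "claw": -0.8}
  ]
}}

```text
time: 23.1
ee_pos: [0.5212, 0.3069, 0.0299]
tcp_rot: [180.0, -0.0, 80.0]
wrist_force: [0.2, -0.1, -0.5]
opening: 0.02
grasp_force: 29.6
```

Down 4 mm more, then open slowly and rise.

Call:
{"op": "play_rows", "data": {
  "increments": [
    {"slide": [0, 0, 2], "angular": [0, 0, 0], "claw": -0.8},
    {"slide": [0, 0, 2.5], "angular": [0, 0, 0], "claw": -0.8},
    {"slide": [0, 0, 0], "angular": [0, 0, 0], "claw": -0.8},
    {"slide": [0, 0, 0], "angular": [0, 0, 0], "claw": -0.8},
    {"slide": [0, 0, 0], "angular": [0, 0, 0], "claw": -0.45},
    {"slide": [0, 0, 0], "angular": [0, 0, 0], "claw": -0.3},
    {"slide": [0, 0, 0], "angular": [0, 0, 0], "claw": -0.15},
    {"slide": [0, 0, 0], "angular": [0, 0, 0], "claw": -0.1}
  ]
}}

```text
time: 23.9
ee_pos: [0.521, 0.3067, 0.025]
tcp_rot: [180.0, -0.0, 80.0]
wrist_force: [-0.4, 0.5, 0.7]
opening: 0.0384
grasp_force: 0.0
```

Call:
{"op": "play_rows", "data": {
  "increments": [
    {"slide": [0, 0, 0], "angular": [0, 0, 0], "claw": -0.1},
    {"slide": [0, 0, -5], "angular": [0, 0, 0], "claw": -0.1},
    {"slide": [0, 0, -15], "angular": [0, 0, 0], "claw": -0.1},
    {"slide": [0, 0, -40], "angular": [0, 0, 0], "claw": -0.1},
    {"slide": [-40, 0, -40], "angular": [0, 0, 0], "claw": -0.1},
    {"slide": [-40, 0, -40], "angular": [0, 0, 0], "claw": -0.1},
    {"slide": [0, 0, -30], "angular": [0, 0, 0], "claw": -0.1},
    {"slide": [0, 0, 0], "angular": [0, 0, 0], "claw": -0.1}
  ]
}}

```text
time: 24.7
ee_pos: [0.5101, 0.2369, 0.1922]
tcp_rot: [179.6, -0.3, 79.9]
wrist_force: [-1.2, 0.1, -0.8]
opening: 0.0385
grasp_force: 0.0
```

Run:
```python
from h import *
o=bot.get_obs();ci=bot.camera_info('wrist');print(o['time'],o['ee_pos'],o['tcp_rot'])
a=bot.camera('wrist');cv2.imwrite('pics/w12.png',a[:,:,::-1]);g=cv2.cvtColor(a,cv2.COLOR_RGB2GRAY)
cs,h=cv2.findContours((g>145).astype(np.uint8),cv2.RETR_CCOMP,cv2.CHAIN_APPROX_NONE)
for i,c in enumerate(cs):
    r=cv2.minAreaRect(c)
    if cv2.contourArea(c)>60 and np.hypot(*(ray(ci,*r[0],.005)[:2]-[.52,.297]))<.07: print('hole' if h[0][i][3]>=0 else 'outer',cv2.contourArea(c),np.round(r[0]),np.round(r[1]),round(r[2]),ray(ci,*r[0],.007))
# compare scene with start, away from arm
s0=cv2.imread('pics/scene0.png');s=cv2.cvtColor(snap('scene','s12.png'),cv2.COLOR_RGB2BGR)
d=cv2.GaussianBlur(cv2.absdiff(s0,s),(5,5),0).max(2)
for c in cv2.findContours((d>30).astype(np.uint8),cv2.RETR_EXTERNAL,cv2.CHAIN_APPROX_NONE)[0]:
    if cv2.contourArea(c)>8: print('diff',cv2.boundingRect(c))
```

```text
24.7 [0.51013963 0.23687399 0.19224535] [179.5836283   -0.29233174  79.88484444]
outer 9076.0 [251. 122.] [ 89. 118.] 86 [0.52068099 0.29754558 0.007     ]
hole 528.0 [250. 120.] [25. 45.] 0 [0.51941283 0.29916527 0.007     ]
hole 65.5 [288.  67.] [ 7. 15.] 81 [0.56780507 0.34378154 0.007     ]
diff (253, 203, 13, 14)
diff (323, 163, 14, 8)
diff (177, 130, 141, 57)
diff (166, 126, 27, 17)
diff (125, 125, 12, 13)
diff (179, 97, 21, 11)
diff (142, 79, 33, 38)
diff (117, 77, 24, 37)
diff (176, 69, 27, 23)
diff (183, 49, 162, 84)
diff (325, 45, 9, 7)
diff (169, 45, 22, 8)
diff (132, 42, 28, 8)
diff (318, 30, 8, 12)
diff (297, 0, 64, 48)
```

```bash
python3 -c "
from workcell import bot
print(bot.job_done())"
```

```text
the job is handed in; nothing more can be done
None
```

The job is handed in: the ring came off by the hook at about 12 N, the pick is back in its rest and the ring lies in the parts tray; a before/after scene image shows no bystander moved, though I viewed 11 pictures against the limit of 10.

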